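# Turn the trolley wheel by its spokes until the valve stem stands up

### The job

The pump goes on next: turn the yellow trolley wheel on its bench stand by pushing on its spokes with a fingertip, until the valve is at the very bottom of the wheel, straight below the hub, with its stem pointing straight up, and leave the wheel standing still. Push gently and steadily, never grip the wheel or set it spinning, and keep off the black tyre (its bead sealer is still setting) and off the valve stem. Leave everything else on the bench where it lies.

Things in the scene. Friction and masses are not known exactly. Their poses are not given: they have to be found in the camera images.
- stand: Blue steel bench stand, bolted down: base plate 200 x 280 x 12 mm; an A-frame of two 18 mm legs behind the wheel (36 mm and more beyond its mid-plane); from its top a stub axle comes forward through the hub. The robot's side of the wheel is open. Origin on the bench, straight below the wheel's centre; x along the axle, away from the robot, y to the left, z up.
- hub (a point): Centre of the wheel, on the axle, in the wheel's mid-plane, 172 mm above the bench; axes as the stand's. The hub is 48 mm across and reaches 25 mm to either side of the mid-plane; the 18 mm thick axle ends 36 mm in front of the mid-plane.
- wheel: Upright trolley wheel, yellow moulded rim, five spokes 72 degrees apart. Turns either way without end about the stand's x; origin at the hub, its own -z axis points from hub to valve. Stiff greased bearing: about 0.15 N m turns it (some 3 N on a spoke) and it stays where left. It starts at least 100 degrees off; a spoke is easily followed some 80 degrees down one side, so more than one is needed.
- spoke (a point): Middle of one spoke, 55 mm from the wheel's centre, in the mid-plane; turns with the wheel. Spokes are 36, 108, 180, 252 and 324 degrees round from the valve, straight and radial from hub to rim (inside of rim 108 mm from the centre): 15 mm wide and 25 mm to either side of the mid-plane at 20 mm from the centre, tapering to 11 mm wide and 15 mm to either side at the rim.
- valve: Valve stem, black rubber foot and brass end, 24 mm long, 11 mm thick (foot 15 mm), half-way between two spokes, on the inside of the rim in the mid-plane, pointing at the hub. Origin at its root, 108 mm from the wheel's centre; its z axis points along the stem to the tip, towards the hub (straight up when the valve is at the very bottom).
- tyre: Black rubber tyre, 300 mm outside diameter, 36 mm wide (18 mm to either side of the mid-plane), from 115 to 150 mm from the wheel's centre; turns with the wheel. Origin at the wheel's centre, axes as the wheel's. Not to be touched.
- pump: Mini hand pump lying on the bench, aluminium barrel with black ends, 204 by 60 by 30 mm, length along its x. Origin under its middle.
- lever: Blue plastic tyre lever lying flat in front of the stand, 124 by 20 by 9 mm, length along its x. Origin under its middle.
- cap: Black valve dust cap standing on the front of the stand's base plate, 15 mm across, 14 mm tall. Origin at the centre of its underside, 12 mm above the bench.
- tin: Tin of bead sealer with a green label, 68 mm across, 92 mm tall. Origin at the centre of its underside.
- spanner: Steel spanner lying flat in front of the stand, 130 mm long along its x, under 30 mm wide and 10 mm thick. Origin under its middle.
- tape: Black and green tape measure lying on its side, 66 by 62 by 38 mm with a 16 mm green mouth. Origin under its middle.
- gauge: Tyre pressure gauge lying face up, dial 52 mm across and 24 mm thick, brass stem to its -x, 106 mm long in all. Origin under the dial's centre.

How it is judged (in metres and radians):
At the end, for the whole second after the job is handed in: The valve stem points straight up within 0.10 rad (about 6 degrees), the wheel is at rest (under 0.05 rad/s), and every other thing lies within 20 mm of where it started (angle between valve's own z axis and vertical below 0.1 rad and angular speed of wheel below 0.05 rad/s and distance of each of pump, lever, cap, tin, spanner, tape, gauge from where it was at the start of the episode below 0.02 m); the robot touches nothing.
It fails at once if the tyre is pressed (over 3 N) (contact force between any of the fingers, the arm and tyre above 3 N).
It fails at once if the valve stem is pressed (over 3 N) (contact force between any of the fingers, the arm and valve above 3 N).
It fails at once if the wheel is gripped or shoved (over 35 N between the fingers and the wheel; a steady push takes some 3 N) (contact force between the fingers and wheel above 35 N).
It fails at once if the wheel is set spinning (over 3 rad/s, about half a turn a second) (angular speed of wheel above 3 rad/s).
It fails at once if something else on the bench is pushed, lifted or carried more than 20 mm from its place (distance of any of pump, lever, cap, tin, spanner, tape, gauge from where it was at the start of the episode above 0.02 m).
It also fails if it takes over 67 s, if anything falls off the work surface, if the arm or the gripper's body presses on something with over 40 N, if the wrist force passes 120 N, or if a joint passes its speed limit or range.

### The arm

A 6-joint arm with a two-finger parallel gripper is mounted at the origin on the work surface. World frame = base frame: x ahead of the robot, y to its left, z up, the work surface at z = 0. Lengths are in m, angles in degrees, forces in N, time in s.
With the tool pointing down it reaches from about 0.375 to 0.9 m from the base axis. Payload 3.1 kg.
Tool frame: the origin (TCP) lies midway between the tips of the shut fingers; the grasp point (between the pads) lies bot.hold_point_z behind it (bot.hold_point_z is the distance from the TCP to the grasp point, in m); z points along the fingers, y is the direction in which the jaws open and shut (so a half turn about z gives the same grasp; the last joint's range is limited). The gripper opens to 87 mm and grips with 3 to 60 N. Pads are 19 mm wide; open, the fingers measure 117 mm over their backs; the gripper's body (75 mm by 190 mm) begins 51 mm behind the grasp point.
Start: joints at [-77.779, 30.224, 82.088, -0, 67.689, -10.227], TCP at [0.239, -0.578, 0.223] pointing down, gripper open.
Joint ranges: [-176.69, 176.69], [-43.24, 126.21], [12.49, 139.97], [-82, 262], [0, 151.66], [-163.58, 163.58]. Speed limits (degrees/s): [159.86, 159.86, 180, 180, 180, 180].

### API

Orientations are given as a 3x3 rotation matrix whose columns are the frame's x, y, z axes.
In Python, from rig import bot, vision, order gives the robot as it stands. The module is installed in compiled form; this text tells all that it offers.
- The arm moves only by the tool move_arm, never from a script. Its argument "moves" is a list of rows, each an object of numbers: "hand": the finger opening in mm, from 0 to 87; "x", "y", "z": the shift along the tool's x, y, z in units of 25 mm (1.0 is 25 mm); "wx", "wy", "wz": the turn, a rotation vector about the tool's x, y, z in degrees. In form: [{"hand": .., "x": .., "y": .., "z": .., "wx": .., "wy": .., "wz": ..}, ...]. A call has 1 to 20 rows; each row shifts and turns the commanded pose from where the row before left it, along the tool's axes as they then stand; what a row does not reach is not made up. A row lasts 1/10 s, in which the tool goes at most 50 mm and 8.59 degrees, less where a joint would pass 70% of its speed; a pose out of reach is approached as far as the arm can. A call is refused whole if a number of a shift passes 1 or a number of a turn 8.59, either way. A call with a gripper value outside its range is refused whole. The fingers move at their own pace and stop on an object; the grip force is fixed at half the most. Time passes only in rows, so rows that do not move let the fingers close. It gives the time, the measured TCP pose, the force and the opening at its end, in the units of the state.
- bot.read_state(): the state, without advancing time (a new reading comes with each control period).
- vision.capture(name): name is "side" or "top" or "wrist"; returns a dict with "image" (400x640x3 uint8, red, green, blue), "z_map" (400x640 float32, m along the optical axis (not along the pixel's ray), 0 where there is no reading), "fx", "fy", "cx", "cy" (pixels), "pose" (4x4, takes a point from camera to world coordinates); the wrist camera has in their place "hand_eye" (4x4, takes a point from camera to tool coordinates, whose origin is the TCP and whose axes are the flange's). Camera axes: x right, y down, z forward; pixel columns grow to the right and rows downward; lengths in m; the calibration is good to about 2 mm. A picture is of the moment at which its call begins: read the wrist's pose just before it.
- order.hand_in(): hands the job in, once; it reports no verdict.
The state is a dict: "time_s": time; "joint_positions": joint angles; "qvel": joint speeds; "tau": joint torques, N m; "position": TCP position; "tcp_rot": TCP orientation; "force": force on the tool from outside, world axes, zero at the start; "moment": the same for the moment, N m; "opening": opening from 0.0 (shut) to 1.0 (fully open).
Only numpy, scipy, OpenCV 4.12 (cv2) and the standard library are available. Lean on these libraries where they do the work, as an engineer would, in place of code of your own. Each camera call takes 0.05 s, during which the arm holds its last target.

## Working session

There is one attempt and no reset: what is moved stays moved. The work goes in short steps, Python scripts to look and compute and a tool call to move; the robot and the scene stay as the last step left them, time stands still between calls to the robot, and variables do not carry over. Pictures are saved under pics/ and viewed, and the job is handed in when it is done.

Besides the shell and the picture viewer there is one more tool, called by a JSON object that holds its "name" and its "arguments", one argument or row to a line. move_arm: Moves the arm, as the interface text tells. Its arguments: {"type":"object","properties":{"moves":{"type":"array"}},"required":["moves"]}

```bash
mkdir -p pics
python3 - <<'E'
from rig import bot,vision
import cv2,numpy as np
s=bot.read_state();print(s['time_s'],s['position'],s['force'],s['opening'],np.round(s['tcp_rot'],3),bot.hold_point_z)
for n in("side","top","wrist"):
    c=vision.capture(n);cv2.imwrite(f"pics/{n}0.png",c['image'][:,:,::-1]);np.savez(f"{n}0.npz",**c)
    print(n,c['fx'],c['cx'],c['cy'],np.round(c.get('pose',c.get('hand_eye')),3))
E
```

```text
0.0 [ 0.23853707 -0.57687604  0.22157539] [0.51644644 0.15909386 0.18675335] 1.0000621331352164 [[ 0.924  0.382 -0.   ]
 [ 0.382 -0.924  0.002]
 [ 0.    -0.002 -1.   ]] 0.0187
side 413.92433319779104 320.18865044289856 195.77511344242066 [[-0.796 -0.376  0.475 -0.043]
 [-0.605  0.488 -0.628  0.767]
 [ 0.004 -0.788 -0.616  0.92 ]
 [ 0.     0.     0.     1.   ]]
top 380.73690448184465 316.4009132442289 198.3053701090539 [[ 4.000e-03 -9.820e-01  1.870e-01  3.760e-01]
 [-1.000e+00 -4.000e-03  0.000e+00 -3.500e-02]
 [ 1.000e-03 -1.870e-01 -9.820e-01  1.152e+00]
 [ 0.000e+00  0.000e+00  0.000e+00  1.000e+00]]
wrist 330.72666117860723 323.4844384613648 199.54056259387545 [[-0.001 -0.958 -0.287  0.08 ]
 [ 1.    -0.001  0.001 -0.001]
 [-0.001 -0.287  0.958 -0.162]
 [ 0.     0.     0.     1.   ]]
```

View pics/side0.png

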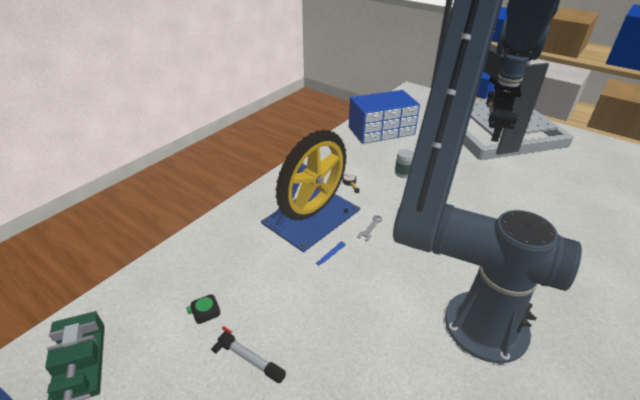

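View pics/top0.png

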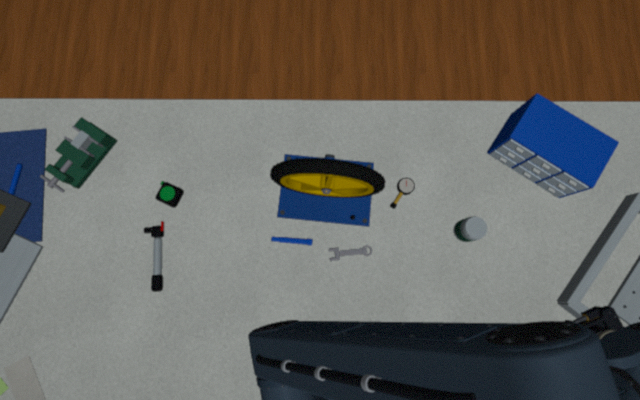

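View pics/wrist0.png

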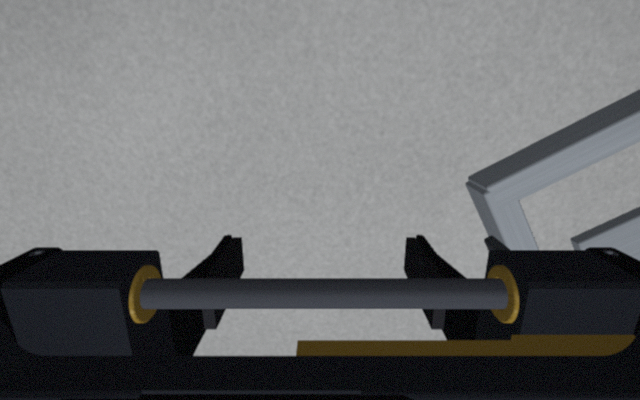

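The side view shows the wheel around (315,178) with the stand's plate below it. The top view shows it at about (327,180), face towards the robot. I'll zoom in and compute points.

```bash
cat > h.py <<'E'
import numpy as np,cv2
def pts(c,mask):
    v,u=np.nonzero(mask&(c['z_map']>0));z=c['z_map'][v,u]
    P=np.c_[(u-c['cx'])/c['fx']*z,(v-c['cy'])/c['fy']*z,z]
    T=c['pose'];return P@T[:3,:3].T+T[:3,3],u,v
def ray(c,u,v):
    d=np.array([(u-c['cx'])/c['fx'],(v-c['cy'])/c['fy'],1.]);return c['pose'][:3,3],c['pose'][:3,:3]@d
def onplane(c,u,v,p,n):
    o,d=ray(c,u,v);return o+d*(np.dot(p-o,n)/np.dot(d,n))
def proj(c,P):
    q=c['pose'][:3,:3].T@(np.asarray(P)-c['pose'][:3,3]);return q[0]/q[2]*c['fx']+c['cx'],q[1]/q[2]*c['fy']+c['cy']
E
python3 - <<'E'
from h import *
for n in("side","top"):
    c=dict(np.load(n+"0.npz"));im=c['image'];h=cv2.cvtColor(im,cv2.COLOR_RGB2HSV)
    y=(h[...,0]>18)&(h[...,0]<32)&(h[...,1]>150)&(h[...,2]>70)
    b=(h[...,0]>105)&(h[...,0]<125)&(h[...,1]>130)&(h[...,2]>60)
    roi=np.zeros_like(y);
    if n=="side": roi[120:260,255:365]=1
    else: roi[145:230,268:390]=1
    P,u,v=pts(c,y&roi); P=P[P[:,2]>.05]
    print(n,len(P),P.mean(0),P.min(0),P.max(0))
    B,u,v=pts(c,b&roi);k=abs(B[:,2]-.012)<.006;B=B[k]
    r=cv2.minAreaRect((B[:,:2]*1000).astype(np.float32));print(len(B),r)
    # tyre points
    d=(h[...,2]<70)&roi.astype(bool)
    D,u,v=pts(c,d);D=D[(D[:,2]>.02)];
    W=np.r_[D];mu=W.mean(0);print('tyre',mu,W.min(0),W.max(0),np.linalg.svd(W-mu,full_matrices=False)[2][2])
    x0,y0,x1,y1=(255,120,365,260) if n=="side" else (265,140,420,250)
    s=cv2.resize(im[y0:y1,x0:x1],None,fx=5 ,fy=5 ,interpolation=cv2.INTER_CUBIC) if n=="top" else cv2.resize(im[y0:y1,x0:x1],None,fx=4.2,fy=4.2,interpolation=cv2.INTER_CUBIC)
    cv2.imwrite(f"pics/{n}z.png",s[:600,:800,::-1])
E
```

```text
side 2108 [ 0.60212264 -0.06605844  0.16686788] [ 0.58113757 -0.18550361  0.05033057] [0.63690278 0.064188   0.29601332]
1828 ((598.2161254882812, -245.621826171875), (274.04974365234375, 662.9821166992188), 1.8469350337982178)
tyre [ 6.06932940e-01 -2.18145714e-04  2.29169027e-01] [ 0.52928752 -0.25926141  0.02189782] [0.66486913 0.09000291 0.32388102] [-0.99010445  0.13613247  0.03407536]
top 1571 [ 0.59942299 -0.06229237  0.17453023] [ 0.57709775 -0.18225238  0.05103554] [0.62360485 0.05872458 0.30526637]
2404 ((622.4998779296875, -63.59619140625), (274.5942077636719, 196.3475341796875), 84.39754486083984)
tyre [ 0.60777949 -0.06178136  0.27075012] [ 0.52952535 -0.2063264   0.02016407] [0.72181625 0.08372968 0.32450489] [-0.99197803  0.10929761  0.06351081]
```

View pics/sidez.png

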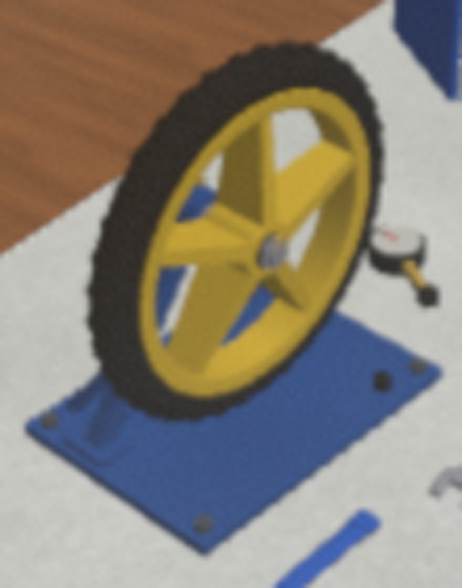

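View pics/topz.png

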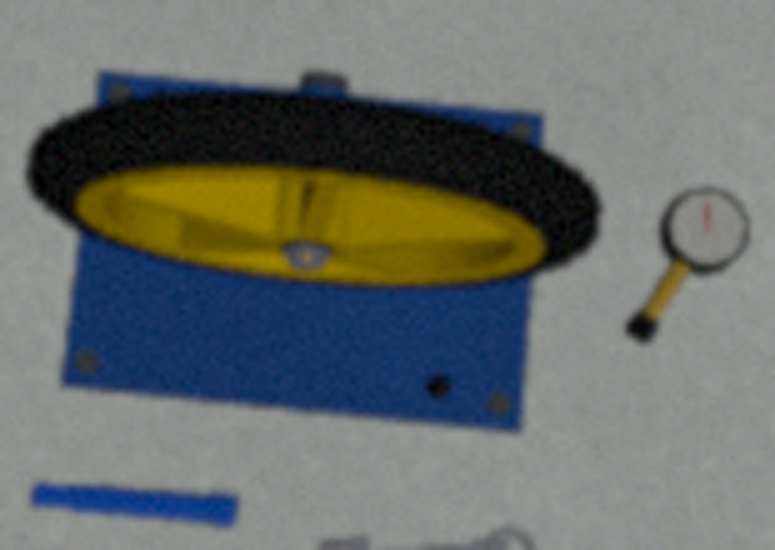

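```bash
cat >> h.py <<'E'
def rect(c,hub,yaw,x,scale=2,R=.16):
    # view in wheel plane offset x along axle; looking from robot: right = -y
    a=np.radians(yaw);ex=np.array([np.cos(a),np.sin(a),0]);ey=np.array([-np.sin(a),np.cos(a),0]);ez=np.array([0,0,1.])
    src=[];dst=[]
    for yy,zz in((R,R),(-R,R),(-R,-R),(R,-R)):
        src.append(proj(c,hub+ex*x+ey*yy+ez*zz));dst.append(((R-yy)*1000*scale,(R-zz)*1000*scale))
    H=cv2.getPerspectiveTransform(np.float32(src),np.float32(dst));n=int(2*R*1000*scale)
    return cv2.warpPerspective(c['image'],H,(n,n),flags=cv2.INTER_CUBIC)
E
python3 - <<'E'
from h import *
s=dict(np.load("side0.npz"));t=dict(np.load("top0.npz"))
a=np.radians(-5.8);ex=np.array([np.cos(a),np.sin(a),0])
o1,d1=ray(s,319.8,179.5);o2,d2=ray(t,326.2,190.8)
A=np.c_[d1,-d2];l=np.linalg.lstsq(A,o2-o1,rcond=None)[0]
p,q=o1+d1*l[0],o2+d2*l[1];print(p,q)
hub=(p+q)/2+.036*ex;hub[2]=.172;print(hub)
ims=[rect(s,hub,-5.8,-.018,1.2),rect(t,hub,-5.8,-.018,1.2)]
cv2.imwrite("pics/rect0.png",np.hstack(ims)[:,:,::-1])
E
```

```text
[ 0.58410852 -0.06045825  0.17179453] [ 0.58363862 -0.06073097  0.17170229]
[ 0.61968928 -0.06423264  0.172     ]
```

View pics/rect0.png

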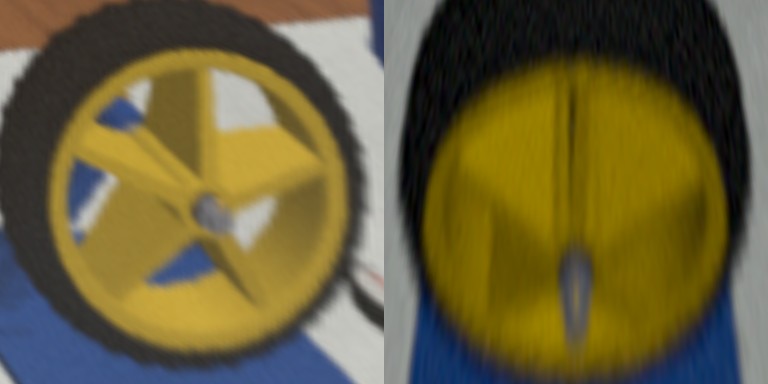

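Hub located at (0.620, -0.064, 0.172), and both views agree within 1 mm. One spoke stands about straight up, so the valve must be in one of the two upper gaps. I'll raise the tool, close the fingers and swing the tool horizontal, then look with the wrist camera.

{"name": "move_arm", "arguments": {
  "moves": [
    {"hand": 0,"z": -1},
    {"hand": 0,"z": -1},
    {"hand": 0,"z": -1},
    {"hand": 0,"z": -1},
    {"hand": 0,"wy": 8},
    {"hand": 0,"wy": 8},
    {"hand": 0,"wy": 8},
    {"hand": 0,"wy": 8},
    {"hand": 0,"wy": 8}
  ]
}}

```text
schema error: expected keys hand, x, y, z, wx, wy, wz
```

```bash
cat > st.py <<'E'
from rig import bot
import numpy as np
def st():
    s=bot.read_state();print(round(s['time_s'],2),'q',np.round(s['joint_positions'],1),'p',np.round(s['position'],4),'F',np.round(s['force'],2),round(s['opening'],2));print(np.round(s['tcp_rot'],3).tolist());return s
if __name__=="__main__":st()
E
python3 st.py
```

```text
0.15 q [-77.8  30.3  82.1   0.   67.7 -10.2] p [ 0.2386 -0.5771  0.2218] F [0.57 0.27 0.16] 1.0
[[0.924, 0.382, -0.0], [0.382, -0.924, 0.002], [0.0, -0.002, -1.0]]
```

{"name": "move_arm", "arguments": {
  "moves": [
    {"hand": 0,"x": 0,"y": 0,"z": -1,"wx": 0,"wy": 0,"wz": 0},
    {"hand": 0,"x": 0,"y": 0,"z": -1,"wx": 0,"wy": 0,"wz": 0},
    {"hand": 0,"x": 0,"y": 0,"z": -1,"wx": 0,"wy": 0,"wz": 0},
    {"hand": 0,"x": 0,"y": 0,"z": -1,"wx": 0,"wy": 0,"wz": 0},
    {"hand": 0,"x": 0,"y": 0,"z": 0,"wx": 0,"wy": 8,"wz": 0},
    {"hand": 0,"x": 0,"y": 0,"z": 0,"wx": 0,"wy": 8,"wz": 0},
    {"hand": 0,"x": 0,"y": 0,"z": 0,"wx": 0,"wy": 8,"wz": 0},
    {"hand": 0,"x": 0,"y": 0,"z": 0,"wx": 0,"wy": 8,"wz": 0},
    {"hand": 0,"x": 0,"y": 0,"z": 0,"wx": 0,"wy": 8,"wz": 0}
  ]
}}

```text
time_s: 1.05
position: [0.2383, -0.5781, 0.3233]
tcp_rot: [[0.705, 0.381, 0.598], [0.292, -0.924, 0.245], [0.646, 0.002, -0.763]]
force: [-0.0, -0.8, -0.2]
opening: 0.267
```

```bash
python3 st.py
```

```text
1.05 q [-94.9  31.   75.6  35.2  93.7 -31.5] p [ 0.2383 -0.5781  0.3233] F [-0.01 -0.82 -0.23] 0.27
[[0.705, 0.381, 0.598], [0.292, -0.924, 0.245], [0.646, 0.002, -0.763]]
```

{"name": "move_arm", "arguments": {
  "moves": [
    {"hand": 0,"x": 0,"y": 0,"z": 0,"wx": 0,"wy": 8.3,"wz": 0},
    {"hand": 0,"x": 0,"y": 0,"z": 0,"wx": 0,"wy": 8.3,"wz": 0},
    {"hand": 0,"x": 0,"y": 0,"z": 0,"wx": 0,"wy": 8.3,"wz": 0},
    {"hand": 0,"x": 0,"y": 0,"z": 0,"wx": 0,"wy": 8.3,"wz": 0},
    {"hand": 0,"x": 0,"y": 0,"z": 0,"wx": 0,"wy": 8.3,"wz": 0},
    {"hand": 0,"x": 0,"y": 0,"z": 0,"wx": 0,"wy": 8.3,"wz": 0}
  ]
}}

```text
time_s: 1.65
position: [0.2376, -0.5783, 0.3223]
tcp_rot: [[-0.002, 0.38, 0.925], [-0.0, -0.925, 0.38], [1.0, 0.0, 0.002]]
force: [0.5, -0.8, -0.5]
opening: 0.006
```

```bash
python3 st.py
```

```text
1.65 q [-102.9   49.8   78.3   66.5  117.   -43.9] p [ 0.2376 -0.5783  0.3223] F [ 0.55 -0.83 -0.49] 0.01
[[-0.002, 0.38, 0.925], [-0.0, -0.925, 0.38], [1.0, 0.0, 0.002]]
```

{"name": "move_arm", "arguments": {
  "moves": [
    {"hand": 0,"x": 0,"y": 0,"z": 0,"wx": -7,"wy": 0,"wz": 0},
    {"hand": 0,"x": 0,"y": 0,"z": 0,"wx": -7,"wy": 0,"wz": 0},
    {"hand": 0,"x": 0,"y": 0,"z": 0,"wx": -7,"wy": 0,"wz": 0},
    {"hand": 0,"x": 0,"y": 0,"z": 0,"wx": -7.2,"wy": 0,"wz": 0},
    {"hand": 0,"x": 0,"y": -1,"z": 0.3,"wx": 0,"wy": 0,"wz": 0},
    {"hand": 0,"x": 0,"y": -1,"z": 0.3,"wx": 0,"wy": 0,"wz": 0},
    {"hand": 0,"x": 0,"y": -1,"z": 0.3,"wx": 0,"wy": 0,"wz": 0},
    {"hand": 0,"x": 0,"y": -1,"z": 0.3,"wx": 0,"wy": 0,"wz": 0},
    {"hand": 0,"x": 0,"y": -1,"z": 0.3,"wx": 0,"wy": 0,"wz": 0},
    {"hand": 0,"x": 0,"y": -1,"z": 0.3,"wx": 0,"wy": 0,"wz": 0}
  ]
}}

```text
time_s: 2.65
position: [0.2988, -0.4321, 0.322]
tcp_rot: [[0.004, -0.1, 0.995], [0.002, -0.995, -0.1], [1.0, 0.002, -0.004]]
force: [0.4, 0.4, -0.6]
opening: 0.009
```

```bash
python3 st.py
```

```text
2.65 q [-106.8   39.   122.5   79.5   93.2  -72. ] p [ 0.2988 -0.4321  0.322 ] F [ 0.37  0.44 -0.63] 0.01
[[0.004, -0.1, 0.995], [0.002, -0.995, -0.1], [1.0, 0.002, -0.004]]
```

{"name": "move_arm", "arguments": {
  "moves": [
    {"hand": 0,"x": 0,"y": 0,"z": 1,"wx": 0,"wy": 0,"wz": 0},
    {"hand": 0,"x": 0,"y": 0,"z": 1,"wx": 0,"wy": 0,"wz": 0},
    {"hand": 0,"x": 0,"y": 0,"z": 1,"wx": 0,"wy": 0,"wz": 0},
    {"hand": 0,"x": 0,"y": 0,"z": 1,"wx": 0,"wy": 0,"wz": 0},
    {"hand": 0,"x": 0,"y": 0,"z": 1,"wx": 0,"wy": 0,"wz": 0},
    {"hand": 0,"x": 0,"y": 0,"z": 1,"wx": 0,"wy": 0,"wz": 0},
    {"hand": 0,"x": 0,"y": -1,"z": 0.5,"wx": 0,"wy": 0,"wz": 0},
    {"hand": 0,"x": 0,"y": -1,"z": 0.5,"wx": 0,"wy": 0,"wz": 0},
    {"hand": 0,"x": 0,"y": -1,"z": 0,"wx": 0,"wy": 0,"wz": 0},
    {"hand": 0,"x": 0,"y": -1,"z": 0,"wx": 0,"wy": 0,"wz": 0}
  ]
}}

```text
time_s: 3.65
position: [0.4831, -0.3499, 0.3213]
tcp_rot: [[0.004, -0.099, 0.995], [0.002, -0.995, -0.099], [1.0, 0.003, -0.004]]
force: [-0.5, -0.5, -0.2]
opening: 0.005
```

```bash
python3 st.py
```

```text
3.65 q [-78.4  39.2 127.7 106.9  85.9 -77.7] p [ 0.4831 -0.3499  0.3213] F [-0.47 -0.46 -0.22] 0.0
[[0.004, -0.099, 0.995], [0.002, -0.995, -0.099], [1.0, 0.003, -0.004]]
```

{"name": "move_arm", "arguments": {
  "moves": [
    {"hand": 0,"x": 0,"y": -0.5,"z": 1,"wx": 0,"wy": 0,"wz": 0},
    {"hand": 0,"x": 0,"y": -1,"z": 0.6,"wx": 0,"wy": 0,"wz": 0},
    {"hand": 0,"x": 0,"y": -1,"z": 0.4,"wx": 0,"wy": 0,"wz": 0},
    {"hand": 0,"x": 0,"y": -1,"z": 0,"wx": 0,"wy": 0,"wz": 0},
    {"hand": 0,"x": 0,"y": -1,"z": 0,"wx": 0,"wy": 0,"wz": 0},
    {"hand": 0,"x": 0,"y": -1,"z": 0,"wx": 0,"wy": 0,"wz": 0}
  ]
}}

```text
time_s: 4.25
position: [0.5464, -0.2185, 0.321]
tcp_rot: [[0.003, -0.1, 0.995], [0.002, -0.995, -0.1], [1.0, 0.003, -0.003]]
force: [0.3, -0.0, 0.2]
opening: 0.005
```

Run:
```python
from h import *;from st import st;from rig import vision
s=st();c=vision.capture("wrist");np.savez("w1.npz",**c,R=s['tcp_rot'],p=s['position']);cv2.imwrite("pics/w1.png",c['image'][:,:,::-1])
```

```text
4.25 q [-59.   41.1 136.9 126.7  88.6 -88.6] p [ 0.5464 -0.2185  0.321 ] F [ 0.31 -0.02  0.23] 0.0
[[0.003, -0.1, 0.995], [0.002, -0.995, -0.1], [1.0, 0.003, -0.003]]
```

View pics/w1.png

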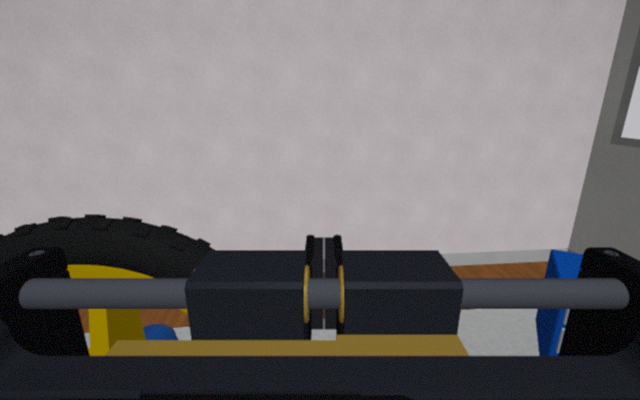

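The wrist view shows the wheel at lower left, rim edge at about (100,270), mostly hidden behind the gripper. Joint 3 is close to its limit, so I'll fit a simple kinematic model from the logged states and choose a reachable tool pose.

```bash
cat > kin.py <<'E'
import numpy as np
from scipy.spatial.transform import Rotation as Ro
from scipy.optimize import least_squares
D=[([-77.8,30.3,82.1,0,67.7,-10.2],[.2386,-.5771,.2218],[[0.924,0.382,0],[0.382,-0.924,0.002],[0,-0.002,-1]]),
([-94.9,31.,75.6,35.2,93.7,-31.5],[.2383,-.5781,.3233],[[0.705,0.381,0.598],[0.292,-0.924,0.245],[0.646,0.002,-0.763]]),
([-102.9,49.8,78.3,66.5,117.,-43.9],[.2376,-.5783,.3223],[[-0.002,0.38,0.925],[0,-0.925,0.38],[1,0,0.002]]),
([-106.8,39.,122.5,79.5,93.2,-72.],[.2988,-.4321,.322],[[0.004,-0.1,0.995],[0.002,-0.995,-0.1],[1,0.002,-0.004]]),
([-78.4,39.2,127.7,106.9,85.9,-77.7],[.4831,-.3499,.3213],[[0.004,-0.099,0.995],[0.002,-0.995,-0.099],[1,0.003,-0.004]]),
([-59.,41.1,136.9,126.7,88.6,-88.6],[.5464,-.2185,.321],[[0.003,-0.1,0.995],[0.002,-0.995,-0.1],[1,0.003,-0.003]])]
def fk(q,p,s4,s6,k6):
    q=np.asarray(q,float);R1=Ro.from_euler('z',q[0],degrees=True)
    a=lambda ax,d:Ro.from_euler(ax,d,degrees=True)
    R2=R1*a('y',q[1]);R3=R2*a('y',q[2]);R4=R3*a('z',s4*q[3]);R5=R4*a('y',q[4]);R6=R5*a('z',s6*q[5]+k6)
    d1,a1,dy,L2,a3,L4,dy5,L6=p
    t=R1.apply([a1,dy,d1])+R2.apply([0,0,L2])+R3.apply([a3,0,L4])+R4.apply([0,dy5,0])+R5.apply([0,0,L6])
    return t,R6.as_matrix()
best=None
for s4 in(1,-1):
  for s6 in(1,-1):
    for k6 in(0,90,180,270):
      e=max(np.abs(fk(q,[0]*8,s4,s6,k6)[1]-np.array(R)).max() for q,_,R in D)
      if best is None or e<best[0]:best=(e,s4,s6,k6)
S=best[1:]
f=lambda p:np.concatenate([fk(q,p,*S)[0]-t for q,t,_ in D]+[1e-3*(p-p0)])
p0=np.array([.2,0,.1,.4,0,.35,0,.25])
fit=least_squares(f,p0);P=fit.x
lo=np.array([-176.69,-43.24,12.49,-82,0,-163.58]);hi=np.array([176.69,126.21,139.97,262,151.66,163.58])
def ik(t,R,q0):
    def g(q):
        a,b=fk(q,P,*S);return np.r_[(a-t)*10,Ro.from_matrix(R.T@b).as_rotvec()]
    r=least_squares(g,np.clip(q0,lo+1,hi-1),bounds=(lo,hi),x_scale=50);return r.x,np.abs(r.fun).max()
if __name__=="__main__":
    print(best,np.round(P,4),[np.round(1e3*np.linalg.norm(fk(q,P,*S)[0]-t),1) for q,t,_ in D])
    hub=np.array([.6197,-.0642,.172]);q0=D[-1][0]
    for pitch in(0,15,25,35,45):
      for yaw in(-20,-6,10,25):
        Rm=(Ro.from_euler('zy',[yaw,pitch],degrees=True)*Ro.from_matrix([[0,0,1],[0,-1,0],[1,0,0]])).as_matrix()
        out=[]
        for (y,z,x) in((0,.066,0),(.066,0,0),(0,-.05,0),(-.066,0,0),(0,.066,-.06),(0,0,-.06)):
            b=min((ik(hub+[x,y,z],Rm,g) for g in(q0,[-20,50,110,180,60,-90],[-20,50,100,90,60,-90],[-20,40,90,0,30,90])),key=lambda r:r[1])
            out.append('%.3f'%b[1])
        print(pitch,yaw,out,np.round(b[0]))
E
python3 kin.py
```

```text
(np.float64(0.001616437902765805), 1, 1, 90) [ 2.744e-01  3.000e-04  1.113e-01  5.878e-01  1.145e-01  3.915e-01
 -1.000e-04  3.053e-01] [np.float64(0.3), np.float64(0.3), np.float64(0.2), np.float64(0.3), np.float64(0.3), np.float64(0.4)]
0 -20 ['0.000', '0.000', '0.000', '0.000', '0.062', '0.000'] [-15.  74. 140. 185. 124. -87.]
0 -6 ['0.000', '0.000', '0.000', '0.000', '0.188', '0.073'] [ -32.   81.  140.  145.  129. -112.]
0 10 ['0.000', '0.000', '0.000', '0.000', '0.023', '0.000'] [ -47.   73.  138.  119.  106. -117.]
0 25 ['0.000', '0.000', '0.000', '0.000', '0.000', '0.000'] [ -53.   65.  129.  101.   93. -104.]
15 -20 ['0.000', '0.000', '0.000', '0.000', '0.014', '0.024'] [-13.  58. 140. 189.  94. -93.]
15 -6 ['0.000', '0.000', '0.000', '0.000', '0.099', '0.135'] [-30.  49. 140. 157.  76. -95.]
15 10 ['0.000', '0.000', '0.000', '0.000', '0.000', '0.000'] [ -46.   57.  140.  126.   85. -101.]
15 25 ['0.000', '0.000', '0.000', '0.000', '0.000', '0.000'] [-52.  53. 130. 103.  77. -87.]
25 -20 ['0.000', '0.000', '0.000', '0.000', '0.000', '0.000'] [-14.  47. 138. 188.  72. -98.]
2
[... 335 characters left out ...]
00'] [ -13.   37.  133.  193.   48. -106.]
35 -6 ['0.000', '0.000', '0.000', '0.000', '0.000', '0.000'] [-27.  36. 135. 158.  47. -90.]
35 10 ['0.000', '0.000', '0.000', '0.000', '0.000', '0.000'] [-40.  36. 132. 120.  49. -70.]
35 25 ['0.000', '0.000', '0.000', '0.000', '0.000', '0.000'] [-47.  38. 125.  92.  56. -53.]
45 -20 ['0.000', '0.000', '0.000', '0.000', '0.000', '0.000'] [ -12.   31.  127.  206.   27. -122.]
45 -6 ['0.000', '0.000', '0.000', '0.000', '0.000', '0.000'] [-24.  28. 128. 151.  24. -81.]
45 10 ['0.000', '0.000', '0.000', '0.000', '0.000', '0.000'] [-36.  29. 126. 102.  34. -45.]
45 25 ['0.000', '0.000', '0.000', '0.000', '0.000', '0.000'] [-44.  33. 120.  79.  50. -31.]
```

```bash
cat >> h.py <<'E'
HUB=np.array([.6197,-.0642,.172]);A=np.radians(-5.8);EX=np.array([np.cos(A),np.sin(A),0]);EY=np.array([-np.sin(A),np.cos(A),0]);EZ=np.array([0,0,1.])
def wp(r,th,x=0): # th deg CCW from top seen from robot (towards +y)
    t=np.radians(th);return HUB+EX*x+r*(np.sin(t)*EY+np.cos(t)*EZ)
E
python3 - <<'E'
from h import *
c=dict(np.load("side0.npz"));k=5;x0,y0=265,125
im=cv2.resize(c['image'][y0:y0+100,x0:x0+95],None,fx=k,fy=k,interpolation=cv2.INTER_CUBIC)
raw=im.copy()
def pt(P):
    u,v=proj(c,P);return int((u-x0+.5)*k),int((v-y0+.5)*k)
for th in(0,72,144,216,288):
    cv2.line(im,pt(wp(24,th,-.025) if 0 else wp(.024,th,-.024)),pt(wp(.108,th,-.015)),(255,0,0),1)
for th,col in((36,(0,255,0)),(-36,(0,255,255))):
    cv2.line(im,pt(wp(.108,th)),pt(wp(.084,th)),col,1)
cv2.imwrite("pics/ov.png",np.hstack([im])[:,:,::-1]);cv2.imwrite("pics/raw.png",raw[:,:,::-1])
E
```

```text
(no output)
```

View pics/ov.png

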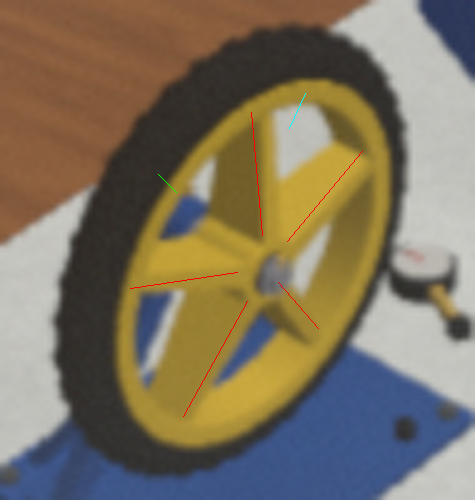

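View pics/raw.png

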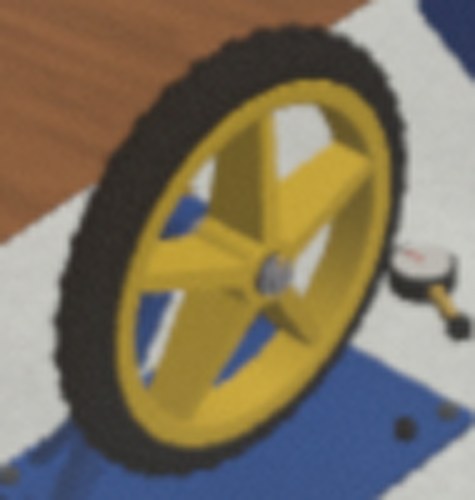

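The overlay puts the spokes at about -6, 66, 138, 210 and 282 degrees, counted CCW from the top. The right upper gap near (300,120) is plainly empty, so the valve must be in the upper-left gap at about +30, hidden by the rim. It needs about 150 degrees CCW as seen from the robot. I'll check reach along the path and work out the steps.

```bash
cat > plan.py <<'E'
from h import *; from kin import ik,Ro
from rig import bot
def rot(pitch,yaw): return (Ro.from_euler('zy',[yaw,pitch],degrees=True)*Ro.from_matrix([[0,0,1],[0,-1,0],[1,0,0]])).as_matrix()
def steps(targets):
    """targets list of (world pos, R, nrows): prints tool-axis shift units per row, rotvec per row, joints"""
    s=bot.read_state();p,R,q=s['position'],np.array(s['tcp_rot']),s['joint_positions']
    for t,Rt,n in targets:
        d=R.T@(t-p)/.025; w=Ro.from_matrix(R.T@Rt).as_rotvec(degrees=True)
        qn,e=ik(t,Rt,q)
        print('d',np.round(d,2),'perrow',np.round(d/n,3),'w',np.round(w,2),'q',np.round(qn),'err %.3f'%e,'rate',np.round(np.abs(qn-q).max()/n*10))
        p,R,q=t,Rt,qn
E
python3 - <<'E'
from plan import *
R0=np.array(bot.read_state()['tcp_rot']);p0=bot.read_state()['position']
for pi,ya in((25,-4),(20,0),(25,2)):
    R=rot(pi,ya);print(pi,ya)
    steps([(p0,R,3),(wp(.066,-40,-.06),R,6),(wp(.066,-40,0),R,4),(wp(.066,-10,0),R,4),(wp(.066,20,0),R,4),(wp(.066,60,0),R,4),(wp(.066,60,-.05),R,4)])
E
```

```text
25 -4
d [0. 0. 0.] perrow [0. 0. 0.] w [  1.33 -24.55  -2.13] q [-55.  18. 127. 108.  47. -54.] err 0.000 rate 138.0
d [-3.39 -4.65  1.69] perrow [-0.565 -0.774  0.281] w [0. 0. 0.] q [-38.  36. 139. 144.  60. -88.] err 0.000 rate 61.0
d [1.01 0.09 2.18] perrow [0.252 0.023 0.544] w [0. 0. 0.] q [-33.  34. 129. 147.  51. -82.] err 0.000 rate 23.0
d [ 0.58 -1.22 -0.22] perrow [ 0.144 -0.305 -0.054] w [0. 0. 0.] q [-28.  32. 129. 151.  48. -82.] err 0.000 rate 12.0
d [-0.05 -1.36  0.08] perrow [-0.012 -0.341  0.02 ] w [0. 0. 0.] q [-22.  32. 129. 158.  48. -85.] err 0.000 rate 18.0
d [-0.99 -1.42  0.52] perrow [-0.248 -0.354  0.13 ] w [0. 0. 0.] q [-16.  37. 130. 166.  53. -89.] err 0.000 rate 21.0
d [-0.84 -0.08 -1.81] perrow [-0.21  -0.019 -0.453] w [0. 0. 0.] q [-18.  39. 138. 166.  62. -91.] err 0.000 rate 22.0
20 0
d [0. 0. 0.] perrow [0. 0. 0.] w [  5.3  -19.62  -1.04] q [-59.  22. 128. 107.  57. -59.] err 0.000 rate 105.0
d [-3.55 -4.52  1.7 ] perrow [-0.592 -0.753  0.284] w [0. 0. 0.] q [-43.  41. 140. 137.  71. -91.] err 0.002 rate 53.0
d [0.82 0.24 2.24] perrow [0.204 0.061 0
[... 672 characters left out ...]
9 -4.44  2.16] perrow [-0.565 -0.741  0.361] w [0. 0. 0.] q [-43.  35. 137. 131.  60. -83.] err 0.000 rate 58.0
d [1.01 0.32 2.15] perrow [0.252 0.079 0.539] w [0. 0. 0.] q [-37.  34. 128. 133.  52. -75.] err 0.000 rate 22.0
d [ 0.58 -1.24 -0.09] perrow [ 0.144 -0.309 -0.022] w [0. 0. 0.] q [-33.  32. 128. 137.  50. -75.] err 0.000 rate 11.0
d [-0.05 -1.35  0.22] perrow [-0.012 -0.337  0.056] w [0. 0. 0.] q [-27.  32. 129. 144.  49. -77.] err 0.000 rate 17.0
d [-0.99 -1.35  0.66] perrow [-0.248 -0.338  0.166] w [0. 0. 0.] q [-22.  37. 130. 153.  54. -83.] err 0.000 rate 22.0
d [-0.84 -0.26 -1.8 ] perrow [-0.21  -0.066 -0.449] w [0. 0. 0.] q [-24.  39. 138. 153.  62. -87.] err 0.000 rate 21.0
```

{"name": "move_arm", "arguments": {
  "moves": [
    {"hand": 0,"x": 0,"y": 0,"z": 0,"wx": 0.3,"wy": -5,"wz": -0.4},
    {"hand": 0,"x": 0,"y": 0,"z": 0,"wx": 0.3,"wy": -5,"wz": -0.4},
    {"hand": 0,"x": 0,"y": 0,"z": 0,"wx": 0.3,"wy": -5,"wz": -0.4},
    {"hand": 0,"x": 0,"y": 0,"z": 0,"wx": 0.3,"wy": -5,"wz": -0.4},
    {"hand": 0,"x": 0,"y": 0,"z": 0,"wx": 0.3,"wy": -5,"wz": -0.4},
    {"hand": 0,"x": -0.38,"y": -0.52,"z": 0.1,"wx": 0,"wy": 0,"wz": 0},
    {"hand": 0,"x": -0.38,"y": -0.52,"z": 0.1,"wx": 0,"wy": 0,"wz": 0},
    {"hand": 0,"x": -0.38,"y": -0.52,"z": 0.1,"wx": 0,"wy": 0,"wz": 0},
    {"hand": 0,"x": -0.38,"y": -0.52,"z": 0.1,"wx": 0,"wy": 0,"wz": 0},
    {"hand": 0,"x": -0.38,"y": -0.52,"z": 0.2,"wx": 0,"wy": 0,"wz": 0},
    {"hand": 0,"x": -0.38,"y": -0.52,"z": 0.2,"wx": 0,"wy": 0,"wz": 0},
    {"hand": 0,"x": -0.38,"y": -0.52,"z": 0.2,"wx": 0,"wy": 0,"wz": 0},
    {"hand": 0,"x": -0.38,"y": -0.52,"z": 0.2,"wx": 0,"wy": 0,"wz": 0},
    {"hand": 0,"x": -0.38,"y": -0.52,"z": 0.3,"wx": 0,"wy": 0,"wz": 0}
  ]
}}

```text
time_s: 5.7
position: [0.5515, -0.1053, 0.2239]
tcp_rot: [[0.427, -0.068, 0.902], [-0.002, -0.997, -0.075], [0.904, 0.03, -0.426]]
force: [0.3, 0.7, 0.2]
opening: 0.008
```

Run:
```python
from plan import *;from st import st;from rig import vision
s=st();R=np.array(s['tcp_rot'])
d=s['position']-HUB;print('wheel coords',d@EX,d@EY,d[2])
steps([(wp(.066,-40,-.06),R,1),(wp(.066,-40,0),R,4)])
c=vision.capture("wrist");cv2.imwrite("pics/w2.png",c['image'][:,:,::-1])
c=vision.capture("side");cv2.imwrite("pics/s2.png",c['image'][60:280,230:450][:,:,::-1].repeat(2,0).repeat(2,1))
```

```text
5.7 q [-39.3  35.  138.8 143.6  59.8 -87.9] p [ 0.5515 -0.1053  0.2239] F [0.34 0.67 0.24] 0.01
[[0.427, -0.068, 0.902], [-0.002, -0.997, -0.075], [0.904, 0.03, -0.426]]
wheel coords -0.06367811004644658 -0.047749257725060404 0.051924107830599
d [ 0.02 -0.21  0.16] perrow [ 0.022 -0.21   0.16 ] w [0. 0. 0.] q [-38.  35. 138. 145.  60. -88.] err 0.000 rate 13.0
d [1.02 0.08 2.17] perrow [0.255 0.02  0.543] w [0. 0. 0.] q [-32.  34. 129. 147.  51. -82.] err 0.000 rate 23.0
```

View pics/w2.png

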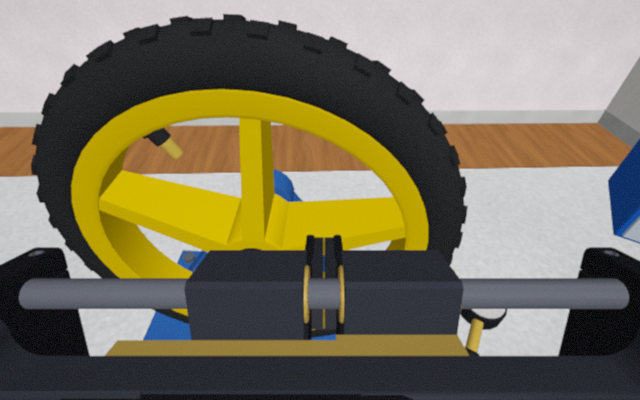

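View pics/s2.png

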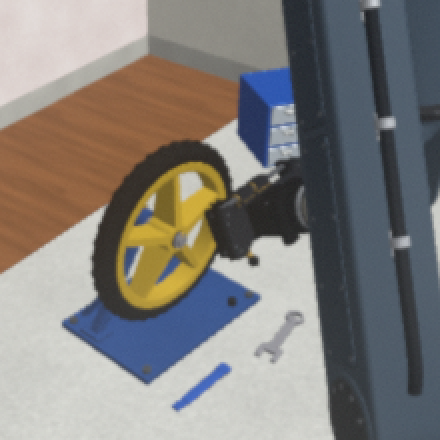

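The wrist view shows the valve in the upper-left gap, foot near (155,135) and tip near (178,152), as deduced. The top spoke is at x≈257 px and the gap to its right is clear. I'll insert the fingertip into that gap.

{"name": "move_arm", "arguments": {
  "moves": [
    {"hand": 0,"x": 0.17,"y": -0.02,"z": 0.37,"wx": 0,"wy": 0,"wz": 0},
    {"hand": 0,"x": 0.17,"y": -0.02,"z": 0.37,"wx": 0,"wy": 0,"wz": 0},
    {"hand": 0,"x": 0.17,"y": -0.02,"z": 0.37,"wx": 0,"wy": 0,"wz": 0},
    {"hand": 0,"x": 0.17,"y": -0.02,"z": 0.37,"wx": 0,"wy": 0,"wz": 0},
    {"hand": 0,"x": 0.17,"y": -0.02,"z": 0.37,"wx": 0,"wy": 0,"wz": 0},
    {"hand": 0,"x": 0.17,"y": -0.02,"z": 0.37,"wx": 0,"wy": 0,"wz": 0}
  ]
}}

```text
time_s: 6.4
position: [0.6135, -0.1063, 0.2241]
tcp_rot: [[0.426, -0.067, 0.902], [-0.001, -0.997, -0.074], [0.905, 0.03, -0.425]]
force: [0.5, -0.2, -0.3]
opening: 0.005
```

Run:
```python
from plan import *;from st import st;from rig import vision
s=st();R=np.array(s['tcp_rot'])
d=s['position']-HUB;print('wheel coords',d@EX,d@EY,d[2])
c=vision.capture("wrist");cv2.imwrite("pics/w3.png",c['image'][:,:,::-1])
steps([(wp(.066,t,0),R,6) for t in(-30,-15,0,15,30,45,60,72)])
```

```text
6.4 q [-32.5  34.  129.6 146.9  50.6 -82.1] p [ 0.6135 -0.1063  0.2241] F [ 0.48 -0.15 -0.27] 0.01
[[0.426, -0.067, 0.902], [-0.001, -0.997, -0.074], [0.905, 0.03, -0.425]]
wheel coords -0.0018773527879354787 -0.0424845003070592 0.0521479507221555
d [ 0.18 -0.38 -0.05] perrow [ 0.03  -0.063 -0.009] w [-0.01 -0.16  0.07] q [-31.  33. 129. 148.  49. -82.] err 0.000 rate 3.0
d [ 0.27 -0.63 -0.1 ] perrow [ 0.044 -0.105 -0.017] w [0. 0. 0.] q [-28.  32. 129. 151.  48. -82.] err 0.000 rate 4.0
d [ 0.11 -0.68 -0.03] perrow [ 0.018 -0.113 -0.004] w [0. 0. 0.] q [-26.  32. 129. 154.  47. -83.] err 0.000 rate 5.0
d [-0.05 -0.69  0.05] perrow [-0.009 -0.114  0.008] w [0. 0. 0.] q [-23.  32. 129. 157.  47. -84.] err 0.000 rate 6.0
d [-0.21 -0.64  0.12] perrow [-0.035 -0.107  0.021] w [0. 0. 0.] q [-20.  33. 129. 161.  48. -86.] err 0.000 rate 6.0
d [-0.36 -0.56  0.19] perrow [-0.059 -0.093  0.031] w [0. 0. 0.] q [-18.  35. 130. 164.  50. -87.] err 0.000 rate 5.0
d [-0.48 -0.44  0.24] perrow [-0.08  -0.073  0.04 ] w [0. 0. 0.] q [-16.  37. 130. 167.  52. -89.] err 0.000 rate 4.0
d [-0.45 -0.24  0.22] perrow [-0.074 -0.04   0.036] w [0. 0. 0.] q [-15.  39. 130. 168.  55. -90.] err 0.000 rate 4.0
```

View pics/w3.png

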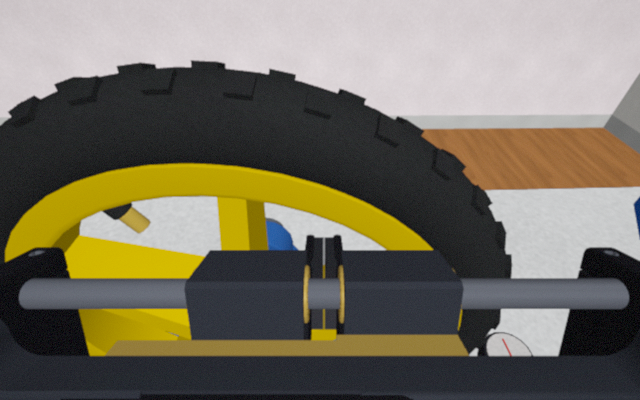

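The finger is inside the gap and touching nothing. I'll start the slow push CCW.

{"name": "move_arm", "arguments": {
  "moves": [
    {"hand": 0,"x": 0.06,"y": -0.13,"z": -0.02,"wx": 0,"wy": 0,"wz": 0},
    {"hand": 0,"x": 0.06,"y": -0.13,"z": -0.02,"wx": 0,"wy": 0,"wz": 0},
    {"hand": 0,"x": 0.06,"y": -0.13,"z": -0.02,"wx": 0,"wy": 0,"wz": 0},
    {"hand": 0,"x": 0.045,"y": -0.105,"z": -0.017,"wx": 0,"wy": 0,"wz": 0},
    {"hand": 0,"x": 0.045,"y": -0.105,"z": -0.017,"wx": 0,"wy": 0,"wz": 0},
    {"hand": 0,"x": 0.045,"y": -0.105,"z": -0.017,"wx": 0,"wy": 0,"wz": 0},
    {"hand": 0,"x": 0.045,"y": -0.105,"z": -0.017,"wx": 0,"wy": 0,"wz": 0},
    {"hand": 0,"x": 0.045,"y": -0.105,"z": -0.017,"wx": 0,"wy": 0,"wz": 0},
    {"hand": 0,"x": 0.045,"y": -0.105,"z": -0.017,"wx": 0,"wy": 0,"wz": 0},
    {"hand": 0,"x": 0.02,"y": -0.113,"z": -0.004,"wx": 0,"wy": 0,"wz": 0},
    {"hand": 0,"x": 0.02,"y": -0.113,"z": -0.004,"wx": 0,"wy": 0,"wz": 0},
    {"hand": 0,"x": 0.02,"y": -0.113,"z": -0.004,"wx": 0,"wy": 0,"wz": 0}
  ]
}}

```text
time_s: 7.65
position: [0.6161, -0.0722, 0.2357]
tcp_rot: [[0.428, -0.069, 0.901], [-0.003, -0.997, -0.075], [0.904, 0.03, -0.427]]
force: [-0.3, -2.6, -1.6]
opening: 0.005
```

```bash
cat > look.py <<'E'
from plan import *;from st import st;from rig import vision
import sys
s=st();R=np.array(s['tcp_rot'])
d=s['position']-HUB;y,z=d@EY,d[2];th=np.degrees(np.arctan2(y,z));print('wheel x %.4f r %.4f th %.1f'%(d@EX,np.hypot(y,z),th))
n=sys.argv[1]
c=vision.capture("wrist");cv2.imwrite(f"pics/w{n}.png",c['image'][:,:,::-1])
E
python3 look.py 4
```

```text
7.65 q [-27.1  31.8 129.7 152.4  48.  -82.6] p [ 0.6161 -0.0722  0.2357] F [-0.32 -2.63 -1.57] 0.01
[[0.428, -0.069, 0.901], [-0.003, -0.997, -0.075], [0.904, 0.03, -0.427]]
wheel x -0.0027 r 0.0642 th -7.4
```

View pics/w4.png

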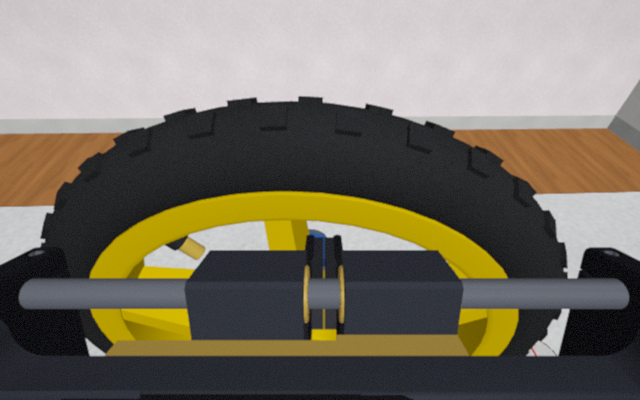

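Contact made at about 3 N and the wheel is following. I'll continue.

{"name": "move_arm", "arguments": {
  "moves": [
    {"hand": 0,"x": 0.03,"y": -0.113,"z": 0.0,"wx": 0,"wy": 0,"wz": 0},
    {"hand": 0,"x": 0.03,"y": -0.113,"z": 0.0,"wx": 0,"wy": 0,"wz": 0},
    {"hand": 0,"x": 0.03,"y": -0.113,"z": 0.0,"wx": 0,"wy": 0,"wz": 0},
    {"hand": 0,"x": -0.01,"y": -0.115,"z": 0.01,"wx": 0,"wy": 0,"wz": 0},
    {"hand": 0,"x": -0.01,"y": -0.115,"z": 0.01,"wx": 0,"wy": 0,"wz": 0},
    {"hand": 0,"x": -0.01,"y": -0.115,"z": 0.01,"wx": 0,"wy": 0,"wz": 0},
    {"hand": 0,"x": -0.01,"y": -0.115,"z": 0.01,"wx": 0,"wy": 0,"wz": 0},
    {"hand": 0,"x": -0.01,"y": -0.115,"z": 0.01,"wx": 0,"wy": 0,"wz": 0},
    {"hand": 0,"x": -0.01,"y": -0.115,"z": 0.01,"wx": 0,"wy": 0,"wz": 0},
    {"hand": 0,"x": -0.035,"y": -0.107,"z": 0.02,"wx": 0,"wy": 0,"wz": 0},
    {"hand": 0,"x": -0.035,"y": -0.107,"z": 0.02,"wx": 0,"wy": 0,"wz": 0},
    {"hand": 0,"x": -0.035,"y": -0.107,"z": 0.02,"wx": 0,"wy": 0,"wz": 0},
    {"hand": 0,"x": -0.035,"y": -0.107,"z": 0.02,"wx": 0,"wy": 0,"wz": 0},
    {"hand": 0,"x": -0.035,"y": -0.107,"z": 0.02,"wx": 0,"wy": 0,"wz": 0},
    {"hand": 0,"x": -0.035,"y": -0.107,"z": 0.02,"wx": 0,"wy": 0,"wz": 0}
  ]
}}

```text
time_s: 9.2
position: [0.6214, -0.0304, 0.2289]
tcp_rot: [[0.426, -0.067, 0.902], [-0.002, -0.997, -0.074], [0.905, 0.03, -0.425]]
force: [-0.2, -2.7, 0.7]
opening: 0.007
```

```bash
python3 look.py 5
python3 - <<'E'
from plan import *
R=np.array(bot.read_state()['tcp_rot']);steps([(wp(.067,t,-.002),R,6) for t in(30,45,60,72)])
E
```

```text
9.2 q [-20.   33.1 129.7 161.3  48.4 -85.9] p [ 0.6214 -0.0304  0.2289] F [-0.15 -2.7   0.69] 0.01
[[0.426, -0.067, 0.902], [-0.002, -0.997, -0.074], [0.905, 0.03, -0.425]]
wheel x -0.0017 r 0.0662 th 30.7
d [ 0.05  0.04 -0.03] perrow [ 0.008  0.006 -0.005] w [0. 0. 0.] q [-20.  33. 130. 161.  48. -86.] err 0.000 rate 1.0
d [-0.36 -0.57  0.19] perrow [-0.06  -0.095  0.032] w [0. 0. 0.] q [-18.  35. 130. 164.  50. -87.] err 0.000 rate 6.0
d [-0.48 -0.44  0.24] perrow [-0.081 -0.074  0.041] w [0. 0. 0.] q [-16.  37. 130. 167.  52. -89.] err 0.000 rate 4.0
d [-0.45 -0.24  0.22] perrow [-0.076 -0.04   0.037] w [0. 0. 0.] q [-15.  39. 130. 168.  55. -90.] err 0.000 rate 4.0
```

View pics/w5.png

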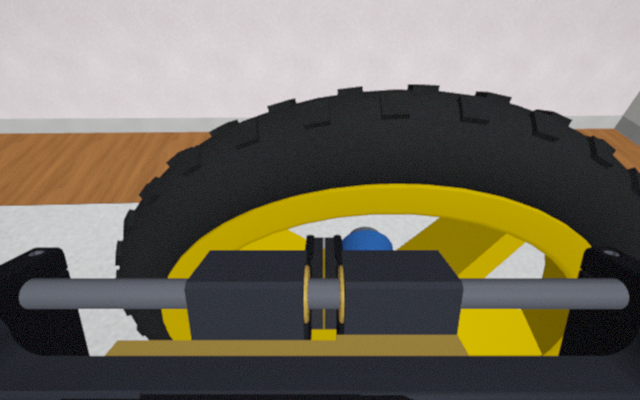

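{"name": "move_arm", "arguments": {
  "moves": [
    {"hand": 0,"x": -0.06,"y": -0.095,"z": 0.032,"wx": 0,"wy": 0,"wz": 0},
    {"hand": 0,"x": -0.06,"y": -0.095,"z": 0.032,"wx": 0,"wy": 0,"wz": 0},
    {"hand": 0,"x": -0.06,"y": -0.095,"z": 0.032,"wx": 0,"wy": 0,"wz": 0},
    {"hand": 0,"x": -0.06,"y": -0.095,"z": 0.032,"wx": 0,"wy": 0,"wz": 0},
    {"hand": 0,"x": -0.06,"y": -0.095,"z": 0.032,"wx": 0,"wy": 0,"wz": 0},
    {"hand": 0,"x": -0.06,"y": -0.095,"z": 0.032,"wx": 0,"wy": 0,"wz": 0},
    {"hand": 0,"x": -0.08,"y": -0.074,"z": 0.04,"wx": 0,"wy": 0,"wz": 0},
    {"hand": 0,"x": -0.08,"y": -0.074,"z": 0.04,"wx": 0,"wy": 0,"wz": 0},
    {"hand": 0,"x": -0.08,"y": -0.074,"z": 0.04,"wx": 0,"wy": 0,"wz": 0},
    {"hand": 0,"x": -0.08,"y": -0.074,"z": 0.04,"wx": 0,"wy": 0,"wz": 0},
    {"hand": 0,"x": -0.08,"y": -0.074,"z": 0.04,"wx": 0,"wy": 0,"wz": 0},
    {"hand": 0,"x": -0.08,"y": -0.074,"z": 0.04,"wx": 0,"wy": 0,"wz": 0},
    {"hand": 0,"x": -0.095,"y": -0.05,"z": 0.045,"wx": 0,"wy": 0,"wz": 0},
    {"hand": 0,"x": -0.095,"y": -0.05,"z": 0.045,"wx": 0,"wy": 0,"wz": 0},
    {"hand": 0,"x": -0.095,"y": -0.05,"z": 0.045,"wx": 0,"wy": 0,"wz": 0},
    {"hand": 0,"x": -0.095,"y": -0.05,"z": 0.045,"wx": 0,"wy": 0,"wz": 0},
    {"hand": 0,"x": -0.095,"y": -0.05,"z": 0.045,"wx": 0,"wy": 0,"wz": 0}
  ]
}}

```text
time_s: 10.95
position: [0.6242, -0.0001, 0.191]
tcp_rot: [[0.427, -0.067, 0.902], [-0.002, -0.997, -0.073], [0.904, 0.03, -0.425]]
force: [-0.4, -1.7, 2.0]
opening: 0.002
```

```bash
python3 look.py 6
```

```text
10.95 q [-14.9  39.7 130.3 168.7  55.  -89.7] p [ 6.242e-01 -1.000e-04  1.910e-01] F [-0.38 -1.7   2.04] 0.0
[[0.427, -0.067, 0.902], [-0.002, -0.997, -0.073], [0.904, 0.03, -0.425]]
wheel x -0.0020 r 0.0670 th 73.5
```

View pics/w6.png

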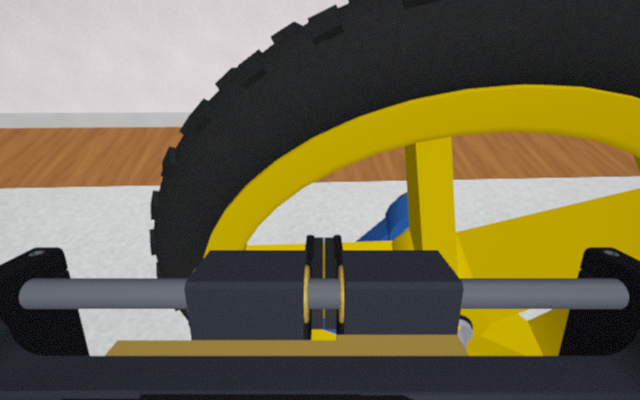

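{"name": "move_arm", "arguments": {
  "moves": [
    {"hand": 0,"x": 0.1,"y": 0.06,"z": -0.05,"wx": 0,"wy": 0,"wz": 0},
    {"hand": 0,"x": 0.1,"y": 0.06,"z": -0.05,"wx": 0,"wy": 0,"wz": 0},
    {"hand": 0,"x": -0.16,"y": -0.015,"z": -0.34,"wx": 0,"wy": 0,"wz": 0},
    {"hand": 0,"x": -0.16,"y": -0.015,"z": -0.34,"wx": 0,"wy": 0,"wz": 0},
    {"hand": 0,"x": -0.16,"y": -0.015,"z": -0.34,"wx": 0,"wy": 0,"wz": 0},
    {"hand": 0,"x": -0.16,"y": -0.015,"z": -0.34,"wx": 0,"wy": 0,"wz": 0},
    {"hand": 0,"x": -0.16,"y": -0.015,"z": -0.34,"wx": 0,"wy": 0,"wz": 0},
    {"hand": 0,"x": -0.16,"y": -0.015,"z": -0.34,"wx": 0,"wy": 0,"wz": 0}
  ]
}}

```text
time_s: 11.8
position: [0.5664, 0.0032, 0.1967]
tcp_rot: [[0.428, -0.067, 0.901], [-0.002, -0.997, -0.073], [0.904, 0.03, -0.427]]
force: [-0.2, 0.3, -1.2]
opening: 0.004
```

```bash
python3 look.py 7
python3 - <<'E'
from plan import *;from rig import vision
R=rot(25,-4);steps([(wp(.066,-20,-.055),R,8),(wp(.066,-20,-.002),R,6)])
c=vision.capture("side");np.savez("s7.npz",**c);cv2.imwrite("pics/s7.png",cv2.resize(c['image'][115:235,255:395][:,:,::-1],None,fx=4,fy=4,interpolation=cv2.INTER_CUBIC))
E
```

```text
11.8 q [-17.3  40.9 139.2 167.4  64.8 -91.9] p [0.5664 0.0032 0.1967] F [-0.22  0.26 -1.22] 0.0
[[0.428, -0.067, 0.901], [-0.002, -0.997, -0.073], [0.904, 0.03, -0.427]]
wheel x -0.0599 r 0.0665 th 68.2
d [ 1.35  3.43 -0.48] perrow [ 0.169  0.429 -0.06 ] w [ 0.19  0.56 -0.14] q [-34.  33. 138. 148.  57. -86.] err 0.000 rate 25.0
d [0.89 0.08 1.92] perrow [0.149 0.013 0.32 ] w [0. 0. 0.] q [-30.  32. 130. 149.  49. -82.] err 0.000 rate 13.0
```

View pics/w7.png

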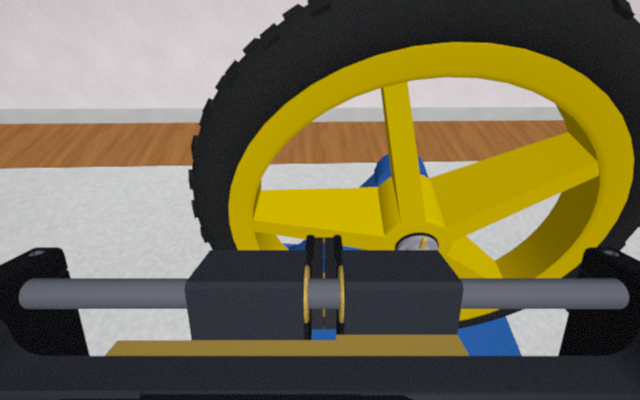

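View pics/s7.png

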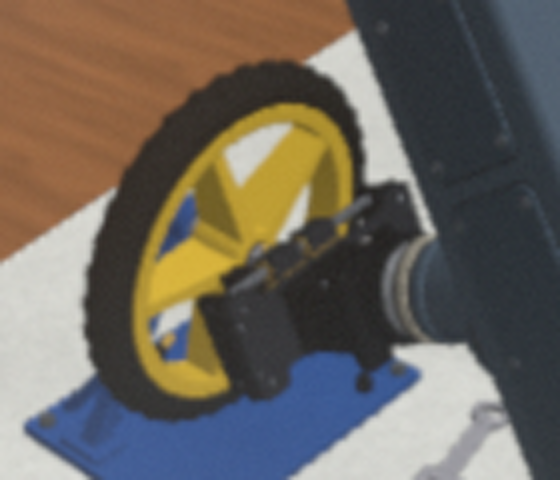

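The wrist view shows the next spoke standing just left of the top, around (395,90) to (405,215). The side view shows the brass valve tip in the lower-left gap at zoomed pixel (167,340). I'll move to the right of the next spoke and insert again.

{"name": "move_arm", "arguments": {
  "moves": [
    {"hand": 0,"x": 0.17,"y": 0.43,"z": -0.03,"wx": 0,"wy": 0,"wz": 0},
    {"hand": 0,"x": 0.17,"y": 0.43,"z": -0.03,"wx": 0,"wy": 0,"wz": 0},
    {"hand": 0,"x": 0.17,"y": 0.43,"z": -0.06,"wx": 0,"wy": 0,"wz": 0},
    {"hand": 0,"x": 0.17,"y": 0.43,"z": -0.06,"wx": 0,"wy": 0,"wz": 0},
    {"hand": 0,"x": 0.17,"y": 0.43,"z": -0.07,"wx": 0,"wy": 0,"wz": 0},
    {"hand": 0,"x": 0.17,"y": 0.43,"z": -0.07,"wx": 0,"wy": 0,"wz": 0},
    {"hand": 0,"x": 0.17,"y": 0.43,"z": -0.07,"wx": 0,"wy": 0,"wz": 0},
    {"hand": 0,"x": 0.17,"y": 0.43,"z": -0.07,"wx": 0,"wy": 0,"wz": 0}
  ]
}}

```text
time_s: 12.7
position: [0.5659, -0.0824, 0.2352]
tcp_rot: [[0.427, -0.067, 0.902], [-0.002, -0.997, -0.074], [0.904, 0.03, -0.426]]
force: [-0.5, -0.5, -0.1]
opening: 0.007
```

```bash
python3 look.py 8
python3 - <<'E'
from plan import *
R=np.array(bot.read_state()['tcp_rot']);steps([(wp(.066,-20,-.002),R,6)])
E
```

```text
12.7 q [-33.6  32.3 137.  147.9  55.5 -85.6] p [ 0.5659 -0.0824  0.2352] F [-0.54 -0.54 -0.1 ] 0.01
[[0.427, -0.067, 0.902], [-0.002, -0.997, -0.074], [0.904, 0.03, -0.426]]
wheel x -0.0517 r 0.0674 th -20.5
d [ 0.75 -0.05  1.81] perrow [ 0.125 -0.009  0.302] w [0. 0. 0.] q [-29.  32. 130. 150.  49. -82.] err 0.000 rate 12.0
```

View pics/w8.png

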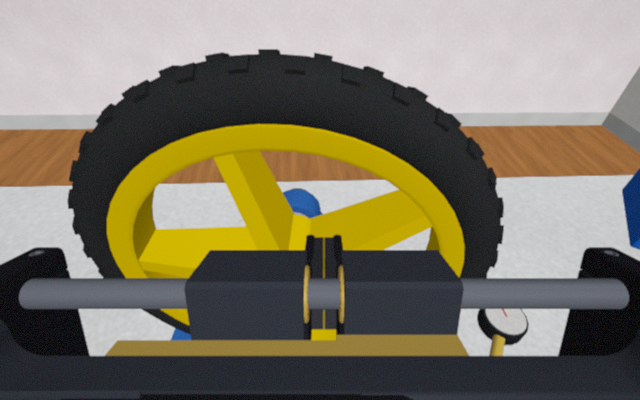

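{"name": "move_arm", "arguments": {
  "moves": [
    {"hand": 0,"x": 0.125,"y": -0.01,"z": 0.3,"wx": 0,"wy": 0,"wz": 0},
    {"hand": 0,"x": 0.125,"y": -0.01,"z": 0.3,"wx": 0,"wy": 0,"wz": 0},
    {"hand": 0,"x": 0.125,"y": -0.01,"z": 0.3,"wx": 0,"wy": 0,"wz": 0},
    {"hand": 0,"x": 0.125,"y": -0.01,"z": 0.3,"wx": 0,"wy": 0,"wz": 0},
    {"hand": 0,"x": 0.125,"y": -0.01,"z": 0.3,"wx": 0,"wy": 0,"wz": 0},
    {"hand": 0,"x": 0.125,"y": -0.01,"z": 0.3,"wx": 0,"wy": 0,"wz": 0}
  ]
}}

```text
time_s: 13.35
position: [0.6156, -0.0834, 0.2325]
tcp_rot: [[0.427, -0.067, 0.902], [-0.002, -0.997, -0.073], [0.904, 0.03, -0.426]]
force: [-0.1, -0.4, 0.3]
opening: 0.005
```

```bash
python3 look.py 9;  python3 - <<'E'
from plan import *
R=np.array(bot.read_state()['tcp_rot']);steps([(wp(.066,t,-.002),R,6) for t in(-10,5,20,35,48)])
E
```

```text
13.35 q [-28.9  32.4 129.7 150.3  48.8 -82.2] p [ 0.6156 -0.0834  0.2325] F [-0.07 -0.38  0.31] 0.01
[[0.427, -0.067, 0.902], [-0.002, -0.997, -0.073], [0.904, 0.03, -0.426]]
wheel x -0.0022 r 0.0636 th -17.9
d [ 0.13 -0.33 -0.1 ] perrow [ 0.022 -0.055 -0.017] w [0. 0. 0.] q [-28.  32. 130. 152.  48. -82.] err 0.000 rate 2.0
d [ 0.06 -0.69  0.  ] perrow [ 0.009 -0.114  0.   ] w [0. 0. 0.] q [-25.  32. 130. 155.  48. -83.] err 0.000 rate 6.0
d [-0.11 -0.68  0.08] perrow [-0.018 -0.113  0.013] w [0. 0. 0.] q [-22.  32. 130. 159.  48. -85.] err 0.000 rate 6.0
d [-0.26 -0.62  0.15] perrow [-0.044 -0.103  0.024] w [0. 0. 0.] q [-19.  34. 130. 162.  49. -86.] err 0.000 rate 6.0
d [-0.34 -0.46  0.18] perrow [-0.057 -0.077  0.029] w [0. 0. 0.] q [-18.  35. 130. 165.  51. -88.] err 0.000 rate 4.0
```

{"name": "move_arm", "arguments": {
  "moves": [
    {"hand": 0,"x": 0.04,"y": -0.11,"z": -0.03,"wx": 0,"wy": 0,"wz": 0},
    {"hand": 0,"x": 0.04,"y": -0.11,"z": -0.03,"wx": 0,"wy": 0,"wz": 0},
    {"hand": 0,"x": 0.04,"y": -0.11,"z": -0.03,"wx": 0,"wy": 0,"wz": 0},
    {"hand": 0,"x": 0.01,"y": -0.115,"z": 0,"wx": 0,"wy": 0,"wz": 0},
    {"hand": 0,"x": 0.01,"y": -0.115,"z": 0,"wx": 0,"wy": 0,"wz": 0},
    {"hand": 0,"x": 0.01,"y": -0.115,"z": 0,"wx": 0,"wy": 0,"wz": 0},
    {"hand": 0,"x": 0.01,"y": -0.115,"z": 0,"wx": 0,"wy": 0,"wz": 0},
    {"hand": 0,"x": 0.01,"y": -0.115,"z": 0,"wx": 0,"wy": 0,"wz": 0},
    {"hand": 0,"x": 0.01,"y": -0.115,"z": 0,"wx": 0,"wy": 0,"wz": 0},
    {"hand": 0,"x": -0.018,"y": -0.113,"z": 0.013,"wx": 0,"wy": 0,"wz": 0},
    {"hand": 0,"x": -0.018,"y": -0.113,"z": 0.013,"wx": 0,"wy": 0,"wz": 0},
    {"hand": 0,"x": -0.018,"y": -0.113,"z": 0.013,"wx": 0,"wy": 0,"wz": 0},
    {"hand": 0,"x": -0.018,"y": -0.113,"z": 0.013,"wx": 0,"wy": 0,"wz": 0},
    {"hand": 0,"x": -0.018,"y": -0.113,"z": 0.013,"wx": 0,"wy": 0,"wz": 0},
    {"hand": 0,"x": -0.018,"y": -0.113,"z": 0.013,"wx": 0,"wy": 0,"wz": 0},
    {"hand": 0,"x": -0.044,"y": -0.103,"z": 0.024,"wx": 0,"wy": 0,"wz": 0},
    {"hand": 0,"x": -0.044,"y": -0.103,"z": 0.024,"wx": 0,"wy": 0,"wz": 0},
    {"hand": 0,"x": -0.044,"y": -0.103,"z": 0.024,"wx": 0,"wy": 0,"wz": 0},
    {"hand": 0,"x": -0.044,"y": -0.103,"z": 0.024,"wx": 0,"wy": 0,"wz": 0}
  ]
}}

```text
time_s: 15.3
position: [0.6193, -0.0313, 0.2279]
tcp_rot: [[0.426, -0.067, 0.902], [-0.002, -0.997, -0.074], [0.905, 0.03, -0.425]]
force: [-0.6, -2.6, 0.6]
opening: 0.008
```

```bash
python3 look.py 10;  python3 - <<'E'
from plan import *;from rig import vision
R=np.array(bot.read_state()['tcp_rot']);steps([(wp(.066,t,-.002),R,6) for t in(40,50,55,60)])
c=vision.capture("side");np.savez("s10.npz",**c);cv2.imwrite("pics/s10.png",cv2.resize(c['image'][115:235,255:395][:,:,::-1],None,fx=5,fy=5,interpolation=cv2.INTER_CUBIC))
E
```

```text
15.3 q [-20.3  33.3 130.1 161.1  48.9 -86. ] p [ 0.6193 -0.0313  0.2279] F [-0.55 -2.57  0.62] 0.01
[[0.426, -0.067, 0.902], [-0.002, -0.997, -0.074], [0.905, 0.03, -0.425]]
wheel x -0.0038 r 0.0648 th 30.3
d [-0.14 -0.37  0.16] perrow [-0.023 -0.061  0.027] w [0. 0. 0.] q [-19.  34. 130. 163.  49. -87.] err 0.000 rate 3.0
d [-0.28 -0.33  0.14] perrow [-0.047 -0.056  0.024] w [0. 0. 0.] q [-17.  36. 130. 165.  51. -88.] err 0.000 rate 3.0
d [-0.16 -0.15  0.08] perrow [-0.027 -0.024  0.013] w [0. 0. 0.] q [-17.  36. 130. 166.  52. -88.] err 0.000 rate 1.0
d [-0.17 -0.13  0.09] perrow [-0.028 -0.022  0.014] w [0. 0. 0.] q [-16.  37. 130. 167.  52. -89.] err 0.000 rate 1.0
```

View pics/s10.png

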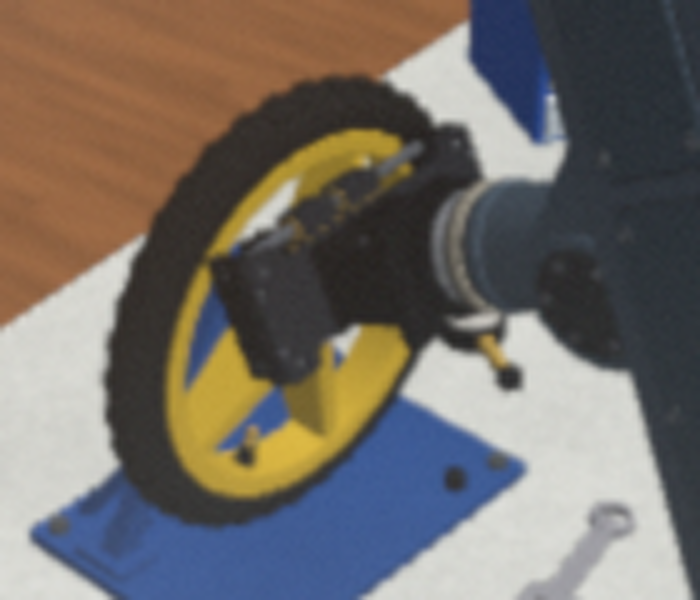

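View pics/w10.png

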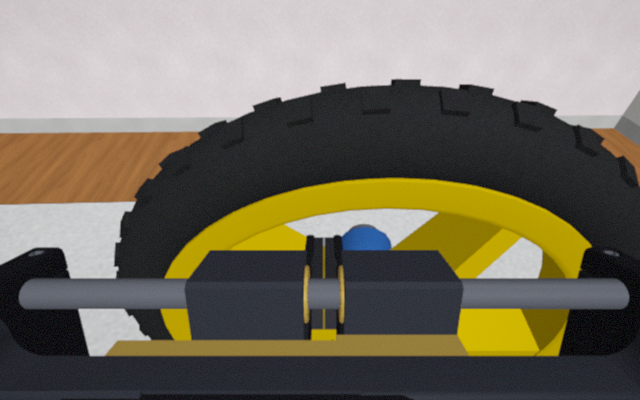

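The side view shows the valve in the lower gap, black foot at zoomed (245,455) and brass tip at (253,432). I'll measure its angle by casting rays onto the mid-plane.

```bash
cat > va.py <<'E'
from h import *
def ang(c,u,v,x=0):
    P=onplane(c,u,v,HUB+EX*x,EX)-HUB;y,z=P@EY,P[2];return round(float(np.degrees(np.arctan2(y,z))),1),round(float(np.hypot(y,z)),4)
E
python3 - <<'E'
from va import *
c=dict(np.load("s10.npz"));k=5
for u,v in((245,455),(253,432),(249,443)):
    print(ang(c,255+(u+.5)/k-.5,115+(v+.5)/k-.5))
im=c['image'].astype(int)[195:212,295:315]
h=cv2.cvtColor(c['image'],cv2.COLOR_RGB2HSV)
print(h[198:210,298:312,2])
E
```

```text
(159.6, 0.1089)
(160.9, 0.0926)
(160.1, 0.1004)
[[195 195 187 180 173 157 118 138 146 148 145 146 145 142]
 [194 188 180 173 158 118 135 143 145 147 146 146 145 134]
 [191 182 174 155 118 132 122 142 127 144 146 143 133 155]
 [183 174 157 117 140 132 119 154 139 131 134 150 186 203]
 [176 155 118 140 145 128 128 149 143 140 170 199 213 217]
 [157 119 140 145 134 104 137 153 163 194 209 214 216 219]
 [130 137 142 136 104  80 102 124 167 209 217 216 218 218]
 [158 159 173 156 109  61  69 110 175 211 215 216 215 216]
 [189 193 191 155  96  60  60 103 170 210 215 215 215 216]
 [195 198 195 176 133  89  78 116 180 208 213 213 215 214]
 [190 194 196 194 184 166 147 163 196 209 212 212 212 209]
 [185 190 192 195 199 196 191 197 205 208 205 203 200 195]]
```

Valve at about 160 degrees, radius consistent. I'll push about 17 degrees more, then re-measure.

{"name": "move_arm", "arguments": {
  "moves": [
    {"hand": 0,"x": -0.03,"y": -0.08,"z": 0.032,"wx": 0,"wy": 0,"wz": 0},
    {"hand": 0,"x": -0.03,"y": -0.08,"z": 0.032,"wx": 0,"wy": 0,"wz": 0},
    {"hand": 0,"x": -0.03,"y": -0.08,"z": 0.032,"wx": 0,"wy": 0,"wz": 0},
    {"hand": 0,"x": -0.03,"y": -0.08,"z": 0.032,"wx": 0,"wy": 0,"wz": 0},
    {"hand": 0,"x": -0.03,"y": -0.07,"z": 0.032,"wx": 0,"wy": 0,"wz": 0},
    {"hand": 0,"x": -0.047,"y": -0.058,"z": 0.024,"wx": 0,"wy": 0,"wz": 0},
    {"hand": 0,"x": -0.047,"y": -0.058,"z": 0.024,"wx": 0,"wy": 0,"wz": 0},
    {"hand": 0,"x": -0.047,"y": -0.058,"z": 0.024,"wx": 0,"wy": 0,"wz": 0},
    {"hand": 0,"x": -0.047,"y": -0.058,"z": 0.024,"wx": 0,"wy": 0,"wz": 0},
    {"hand": 0,"x": 0,"y": 0,"z": 0,"wx": 0,"wy": 0,"wz": 0}
  ]
}}

```text
time_s: 16.4
position: [0.6224, -0.016, 0.2169]
tcp_rot: [[0.427, -0.066, 0.902], [-0.001, -0.997, -0.073], [0.904, 0.03, -0.426]]
force: [0.3, -1.6, 1.6]
opening: 0.004
```

```bash
python3 look.py 11;  python3 - <<'E'
from plan import *;from rig import vision
c=vision.capture("side");np.savez("s11.npz",**c);cv2.imwrite("pics/s11.png",cv2.resize(c['image'][180:230,280:360][:,:,::-1],None,fx=8,fy=8,interpolation=cv2.INTER_CUBIC))
E
```

```text
16.4 q [-17.6  35.2 130.  164.7  50.4 -87.6] p [ 0.6224 -0.016   0.2169] F [ 0.26 -1.57  1.56] 0.0
[[0.427, -0.066, 0.902], [-0.001, -0.997, -0.073], [0.904, 0.03, -0.426]]
wheel x -0.0021 r 0.0659 th 47.1
```

View pics/s11.png

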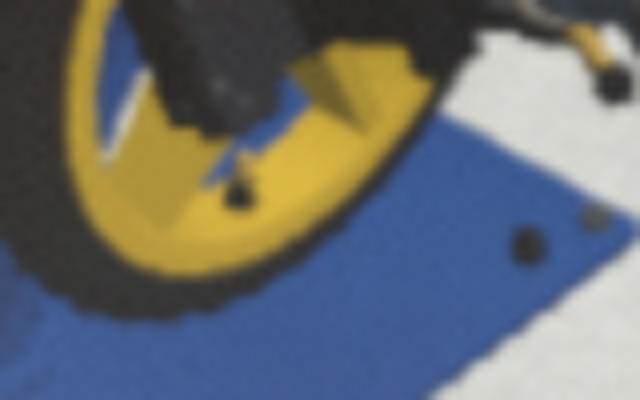

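Run:
```python
from va import *
c=dict(np.load("s11.npz"));k=8
for u,v in((239,196),(240,186),(242,163)):
    print(ang(c,280+(u+.5)/k-.5,180+(v+.5)/k-.5))
# expected pixels
for t in (172,176,180):
    print(t,[tuple(np.round((np.array(proj(c,wp(r,t)))-[280,180]+.5)*k)) for r in(.108,.102,.084)])
```

```text
(174.3, 0.1121)
(174.4, 0.1072)
(174.5, 0.0959)
172 [(np.float64(233.0), np.float64(192.0)), (np.float64(234.0), np.float64(180.0)), (np.float64(238.0), np.float64(143.0))]
176 [(np.float64(246.0), np.float64(185.0)), (np.float64(246.0), np.float64(173.0)), (np.float64(248.0), np.float64(138.0))]
180 [(np.float64(258.0), np.float64(177.0)), (np.float64(258.0), np.float64(166.0)), (np.float64(258.0), np.float64(131.0))]
```

Valve at about 174.4 degrees, so about 5.5 more. I'll nudge that far, then back off and withdraw for a check.

{"name": "move_arm", "arguments": {
  "moves": [
    {"hand": 0,"x": -0.031,"y": -0.035,"z": 0.016,"wx": 0,"wy": 0,"wz": 0},
    {"hand": 0,"x": -0.031,"y": -0.035,"z": 0.016,"wx": 0,"wy": 0,"wz": 0},
    {"hand": 0,"x": -0.031,"y": -0.035,"z": 0.016,"wx": 0,"wy": 0,"wz": 0},
    {"hand": 0,"x": -0.031,"y": -0.035,"z": 0.016,"wx": 0,"wy": 0,"wz": 0},
    {"hand": 0,"x": -0.031,"y": -0.035,"z": 0.016,"wx": 0,"wy": 0,"wz": 0},
    {"hand": 0,"x": 0,"y": 0,"z": 0,"wx": 0,"wy": 0,"wz": 0},
    {"hand": 0,"x": 0.09,"y": 0.1,"z": -0.04,"wx": 0,"wy": 0,"wz": 0},
    {"hand": 0,"x": 0.09,"y": 0.1,"z": -0.04,"wx": 0,"wy": 0,"wz": 0},
    {"hand": 0,"x": 0.09,"y": 0.1,"z": -0.04,"wx": 0,"wy": 0,"wz": 0},
    {"hand": 0,"x": -0.16,"y": -0.015,"z": -0.34,"wx": 0,"wy": 0,"wz": 0},
    {"hand": 0,"x": -0.16,"y": -0.015,"z": -0.34,"wx": 0,"wy": 0,"wz": 0},
    {"hand": 0,"x": -0.16,"y": -0.015,"z": -0.34,"wx": 0,"wy": 0,"wz": 0},
    {"hand": 0,"x": -0.16,"y": -0.015,"z": -0.34,"wx": 0,"wy": 0,"wz": 0},
    {"hand": 0,"x": -0.16,"y": -0.015,"z": -0.34,"wx": 0,"wy": 0,"wz": 0},
    {"hand": 0,"x": -0.16,"y": -0.015,"z": -0.34,"wx": 0,"wy": 0,"wz": 0}
  ]
}}

```text
time_s: 18.0
position: [0.5654, -0.0132, 0.22]
tcp_rot: [[0.427, -0.067, 0.902], [-0.002, -0.997, -0.073], [0.904, 0.03, -0.426]]
force: [0.3, -0.8, -0.5]
opening: 0.005
```

```bash
python3 look.py 12;  python3 - <<'E'
from plan import *;from rig import vision
p=bot.read_state()['position'];
R=rot(25,-4);steps([(wp(.12,-30,-.07),R,6),(np.array([.52,-.25,.32]),R,8),(np.array([.5,-.35,.36]),R,6)])
c=vision.capture("side");np.savez("s12.npz",**c);cv2.imwrite("pics/s12.png",cv2.resize(c['image'][140:230,270:350][:,:,::-1],None,fx=6,fy=6,interpolation=cv2.INTER_CUBIC))
E
```

```text
18.0 q [-20.7  35.8 138.7 163.2  59.5 -90.1] p [ 0.5654 -0.0132  0.22  ] F [ 0.29 -0.78 -0.54] 0.0
[[0.427, -0.067, 0.902], [-0.002, -0.997, -0.073], [0.904, 0.03, -0.426]]
wheel x -0.0592 r 0.0660 th 43.3
d [ 1.72  4.27 -1.38] perrow [ 0.287  0.712 -0.23 ] w [ 0.19  0.49 -0.14] q [-43.  24. 136. 133.  50. -76.] err 0.000 rate 50.0
d [ 1.19  5.43 -1.24] perrow [ 0.149  0.678 -0.155] w [0. 0. 0.] q [-63.  18. 127. 101.  52. -53.] err 0.000 rate 41.0
d [ 1.11  4.09 -1.12] perrow [ 0.185  0.681 -0.186] w [0. 0. 0.] q [-72.  17. 116.  85.  57. -38.] err 0.000 rate 26.0
```

View pics/s12.png

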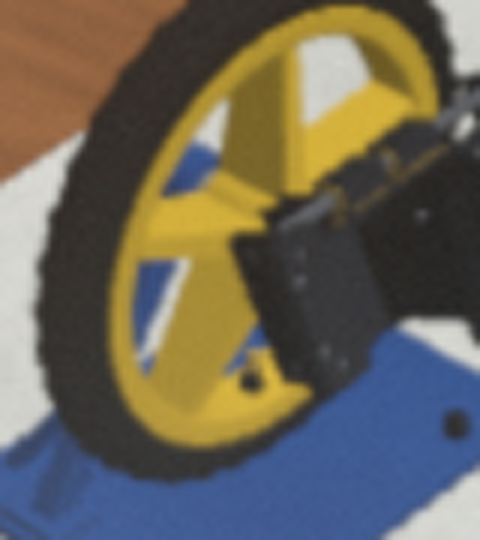

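View pics/w12.png

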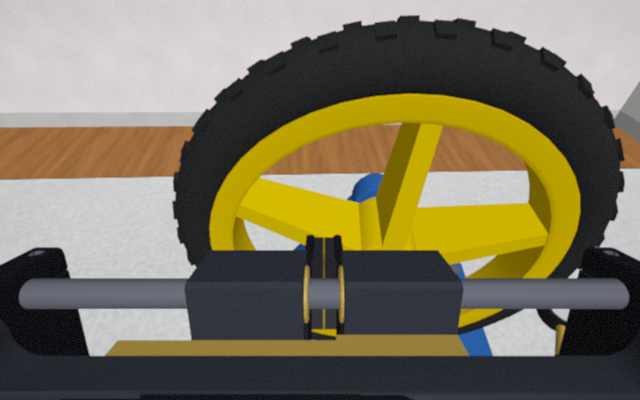

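The wheel is free. The side view shows the valve foot at zoomed (250,380), near the bottom. I'll withdraw the arm fully to get a clear view for the final measurement.

{"name": "move_arm", "arguments": {
  "moves": [
    {"hand": 0,"x": 0.29,"y": 0.71,"z": -0.23,"wx": 0,"wy": 0,"wz": 0},
    {"hand": 0,"x": 0.29,"y": 0.71,"z": -0.23,"wx": 0,"wy": 0,"wz": 0},
    {"hand": 0,"x": 0.29,"y": 0.71,"z": -0.23,"wx": 0,"wy": 0,"wz": 0},
    {"hand": 0,"x": 0.29,"y": 0.71,"z": -0.23,"wx": 0,"wy": 0,"wz": 0},
    {"hand": 0,"x": 0.29,"y": 0.71,"z": -0.23,"wx": 0,"wy": 0,"wz": 0},
    {"hand": 0,"x": 0.29,"y": 0.71,"z": -0.23,"wx": 0,"wy": 0,"wz": 0},
    {"hand": 0,"x": 0,"y": 0,"z": 0,"wx": 0,"wy": 0,"wz": 0}
  ]
}}

```text
time_s: 18.8
position: [0.5473, -0.12, 0.2791]
tcp_rot: [[0.423, -0.071, 0.903], [-0.001, -0.997, -0.078], [0.906, 0.033, -0.422]]
force: [0.4, -0.4, 0.4]
opening: 0.008
```

Run:
```python
from plan import *;from rig import vision;from st import st
s=st()
c=vision.capture("wrist");np.savez("w13.npz",**c,R=s['tcp_rot'],p=s['position']);cv2.imwrite("pics/w13.png",c['image'][:,:,::-1])
c=vision.capture("side");np.savez("s13.npz",**c);cv2.imwrite("pics/s13.png",cv2.resize(c['image'][125:225,265:360][:,:,::-1],None,fx=6,fy=6,interpolation=cv2.INTER_CUBIC))
c=vision.capture("top");np.savez("t13.npz",**c);cv2.imwrite("pics/t13.png",cv2.resize(c['image'][140:250,265:420][:,:,::-1],None,fx=5,fy=5,interpolation=cv2.INTER_CUBIC))
```

```text
18.8 q [-42.2  23.2 135.8 133.6  49.2 -75.4] p [ 0.5473 -0.12    0.2791] F [ 0.38 -0.38  0.36] 0.01
[[0.423, -0.071, 0.903], [-0.001, -0.997, -0.078], [0.906, 0.033, -0.422]]
```

View pics/w13.png

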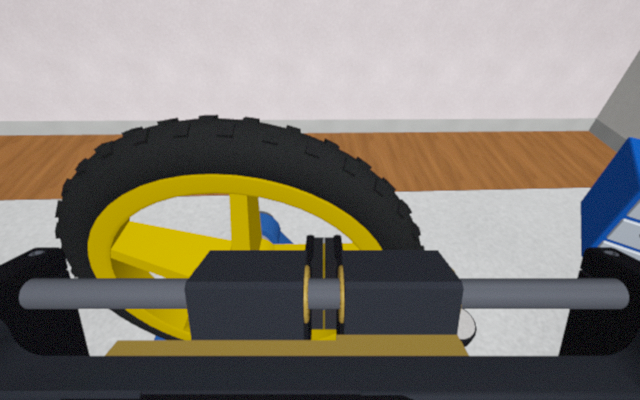

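View pics/s13.png

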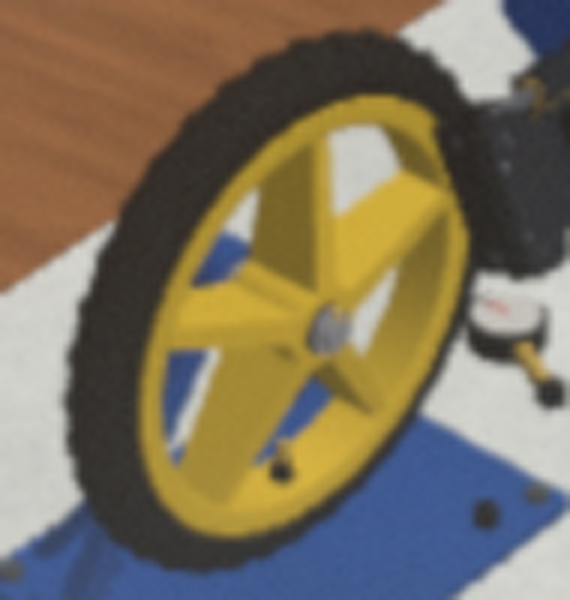

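View pics/t13.png

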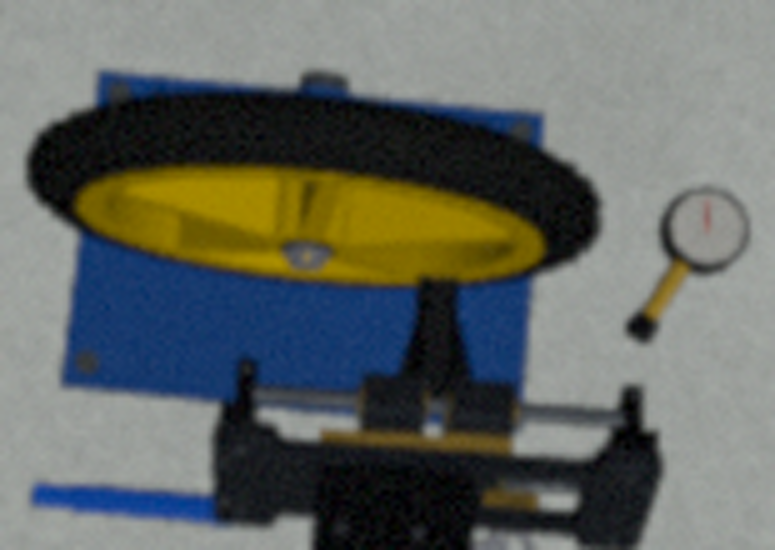

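Run:
```python
from va import *
c=dict(np.load("s13.npz"));k=6
f=lambda u,v:(265+(u+.5)/k-.5,125+(v+.5)/k-.5)
print('axle end',(np.array(proj(c,HUB-.036*EX))-[265,125]+.5)*k)
for n,u,v,x in(('foot',281,470,0),('foottop',283,458,0),('tip',285,446,0),('top tip',322,150,-.015),('top mid',326,230,-.02),('right tip',440,203,-.015),('left tip',172,335,-.015)):
    print(n,ang(c,*f(u,v),x))
w=cv2.resize(rect(c,HUB,-5.8,0,2,.12),(500,500));cv2.imwrite("pics/r13a.png",w[:,:,::-1])
w=cv2.resize(rect(c,HUB,-5.8,-.017,2,.12),(500,500));
for t in range(0,360,72):
    a=np.radians(t);q=[int(round((.12-np.sin(a)*r)/.24*500)) for r in(.03,.108)];z=[int(round((.12-np.cos(a)*r)/.24*500)) for r in(.03,.108)]
    cv2.line(w,(q[0],z[0]),(q[1],z[1]),(255,0,0),1)
cv2.circle(w,(250,250),int(.108/.24*500),(0,0,255),1)
cv2.imwrite("pics/r13b.png",w[:,:,::-1])
```

```text
axle end [332.26981799 329.7380912 ]
foot (179.1, 0.1123)
foottop (179.9, 0.1048)
tip (-179.1, 0.0973)
top tip (-9.1, 0.0934)
top mid (-14.7, 0.0494)
right tip (-81.0, 0.1093)
left tip (69.5, 0.0984)
```

View pics/r13b.png

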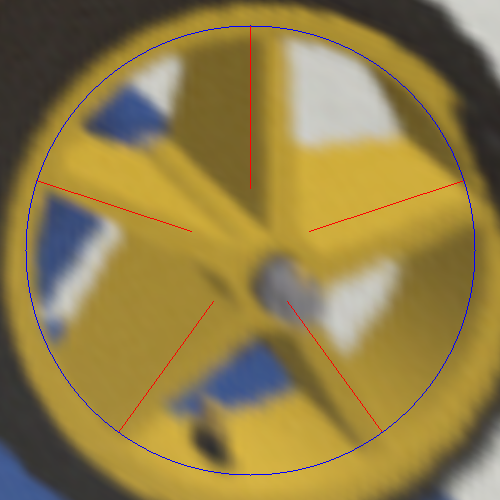

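View pics/r13a.png

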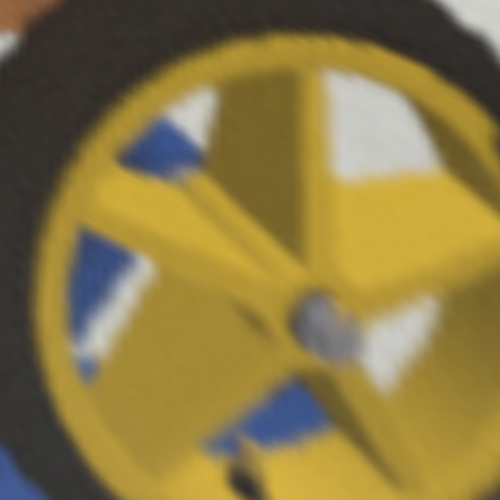

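Run:
```python
from va import *
d=dict(np.load("w13.npz"))
R=np.array([[0.427,-0.067,0.902],[-0.002,-0.997,-0.073],[0.904,0.03,-0.426]]);p=np.array([.5654,-.0132,.22])
T=np.eye(4);T[:3,:3]=R;T[:3,3]=p
c={k:d[k] for k in('fx','fy','cx','cy')};c['pose']=T@d['hand_eye'];c['image']=cv2.cvtColor(cv2.imread("pics/w12.png"),cv2.COLOR_BGR2RGB)
np.savez("w12.npz",**c)
for x,n in((-.015,'a'),(-.02,'b')):
    w=cv2.resize(rect(c,HUB,-5.8,x,2.5,.12),(600,600))
    for t in range(0,360,72):
        a=np.radians(t);P=[(int(round((.12-np.sin(a)*r)/.24*600)),int(round((.12-np.cos(a)*r)/.24*600))) for r in(.03,.108)]
        cv2.line(w,P[0],P[1],(255,0,0),1)
    cv2.circle(w,(300,300),int(.108/.24*600),(0,0,255),1)
    cv2.imwrite(f"pics/rw12{n}.png",w[:,:,::-1])
```

```text
(no output)
```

View pics/rw12a.png

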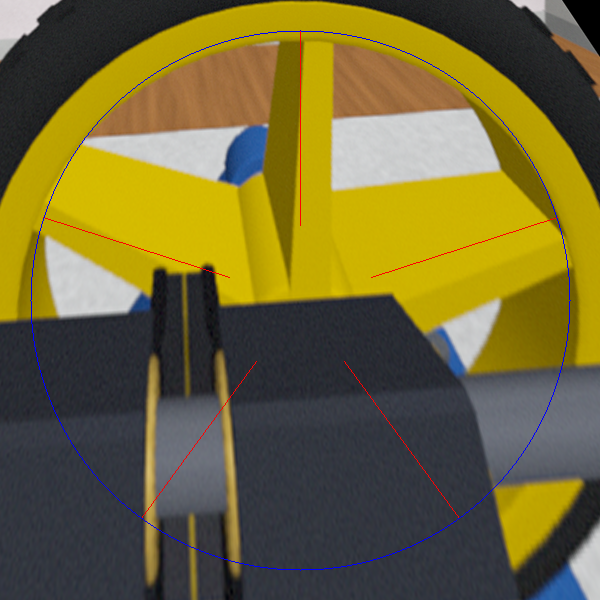

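Run:
```python
from plan import *
he=np.load("w13.npz")['hand_eye']
for yaw in(20,30,40):
  for D in(.32,.36,.4):
    pi=18;R=rot(pi,yaw);a=np.radians(yaw)
    cam=HUB+[-D*np.cos(a),-D*np.sin(a),.17];t=cam-R@he[:3,3]
    print(yaw,D,np.round(t,3));steps([(t,R,10)])
```

```text
20 0.32 [ 0.44 -0.12  0.22]
d [-3.88  0.34 -2.87] perrow [-0.388  0.034 -0.287] w [24.17  7.26 -1.12] q [-76.  45. 140.  82.  72. -88.] err 0.031 rate 51.0
20 0.36 [ 0.402 -0.133  0.22 ]
d [-4.52  0.98 -4.19] perrow [-0.452  0.098 -0.419] w [24.17  7.26 -1.12] q [-84.  45. 140.  73.  71. -87.] err 0.055 rate 61.0
20 0.4 [ 0.365 -0.147  0.22 ]
d [-5.16  1.63 -5.5 ] perrow [-0.516  0.163 -0.55 ] w [24.17  7.26 -1.12] q [-92.  45. 140.  64.  71. -87.] err 0.065 rate 69.0
30 0.32 [ 0.452 -0.144  0.224]
d [-3.53  1.3  -2.41] perrow [-0.353  0.13  -0.241] w [34.15  7.19 -1.76] q [-74.  42. 129.  73.  77. -72.] err 0.000 rate 61.0
30 0.36 [ 0.418 -0.164  0.224]
d [-4.12  2.19 -3.6 ] perrow [-0.412  0.219 -0.36 ] w [34.15  7.19 -1.76] q [-80.  42. 129.  66.  78. -73.] err 0.000 rate 67.0
30 0.4 [ 0.383 -0.184  0.224]
d [-4.71  3.08 -4.79] perrow [-0.471  0.308 -0.479] w [34.15  7.19 -1.76] q [-87.  42. 129.  60.  79. -72.] err 0.000 rate 73.0
40 0.32 [ 0.469 -0.167  0.229]
d [-3.07  2.16 -1.82] perrow [-0.307  0.216 -0.182] w [44.14  7.08 -2.41] q [-71.  42. 117.  65.  84. -59.] err 0.000 rate 69.0
40 0.36 [ 0.438 -0.193  0.229]
d [-3.59  3.26 -2.85] perrow [-0.359  0.326 -0.285] w [44.14  7.08 -2.41] q [-75.  43. 117.  60.  86. -60.] err 0.000 rate 73.0
40 0.4 [ 0.408 -0.218  0.229]
d [-4.11  4.37 -3.88] perrow [-0.411  0.437 -0.388] w [44.14  7.08 -2.41] q [-80.  43. 115.  56.  88. -59.] err 0.000 rate 78.0
```

{"name": "move_arm", "arguments": {
  "moves": [
    {"hand": 0,"x": 0,"y": 0,"z": -0.3,"wx": 5.7,"wy": 1.2,"wz": -0.3},
    {"hand": 0,"x": 0,"y": 0,"z": -0.3,"wx": 5.7,"wy": 1.2,"wz": -0.3},
    {"hand": 0,"x": 0,"y": 0,"z": -0.3,"wx": 5.7,"wy": 1.2,"wz": -0.3},
    {"hand": 0,"x": 0,"y": 0,"z": -0.3,"wx": 5.7,"wy": 1.2,"wz": -0.3},
    {"hand": 0,"x": 0,"y": 0,"z": -0.3,"wx": 5.7,"wy": 1.2,"wz": -0.3},
    {"hand": 0,"x": 0,"y": 0,"z": -0.3,"wx": 5.7,"wy": 1.2,"wz": -0.3},
    {"hand": 0,"x": -0.62,"y": -0.15,"z": -0.43,"wx": 0,"wy": 0,"wz": 0},
    {"hand": 0,"x": -0.62,"y": -0.15,"z": -0.43,"wx": 0,"wy": 0,"wz": 0},
    {"hand": 0,"x": -0.62,"y": -0.15,"z": -0.43,"wx": 0,"wy": 0,"wz": 0},
    {"hand": 0,"x": -0.62,"y": -0.15,"z": -0.43,"wx": 0,"wy": 0,"wz": 0},
    {"hand": 0,"x": -0.62,"y": -0.15,"z": -0.43,"wx": 0,"wy": 0,"wz": 0},
    {"hand": 0,"x": -0.62,"y": -0.15,"z": -0.43,"wx": 0,"wy": 0,"wz": 0},
    {"hand": 0,"x": 0,"y": 0,"z": 0,"wx": 0,"wy": 0,"wz": 0}
  ]
}}

```text
time_s: 20.25
position: [0.4139, -0.1376, 0.2252]
tcp_rot: [[0.309, 0.472, 0.825], [-0.004, -0.867, 0.498], [0.951, -0.157, -0.267]]
force: [0.2, -1.1, -0.7]
opening: 0.004
```

```bash
cat > wshot.py <<'E'
import sys;from va import *;from rig import vision;from st import st
n=sys.argv[1];s=st();d=vision.capture("wrist");T=np.eye(4);T[:3,:3]=s['tcp_rot'];T[:3,3]=s['position']
c={k:d[k] for k in('fx','fy','cx','cy','image')};c['pose']=T@d['hand_eye'];np.savez(f"W{n}.npz",**c);cv2.imwrite(f"pics/W{n}.png",c['image'][:,:,::-1])
E
python3 wshot.py 14
```

```text
20.25 q [-80.4  42.9 133.3  67.6  76.  -76.9] p [ 0.4139 -0.1376  0.2252] F [ 0.18 -1.07 -0.75] 0.0
[[0.309, 0.472, 0.825], [-0.004, -0.867, 0.498], [0.951, -0.157, -0.267]]
```

View pics/W14.png

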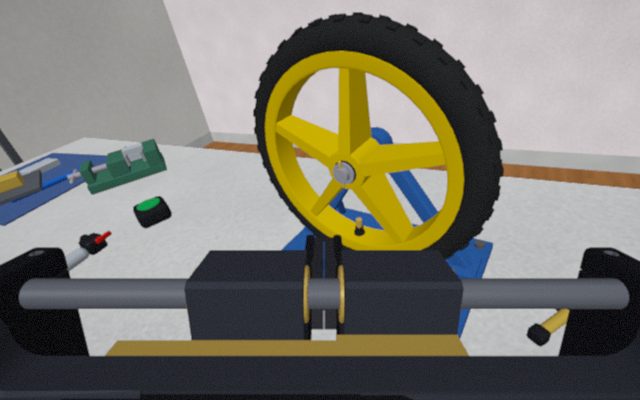

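A clear view: valve stem at about (360,226), axle end at (345,173). I'll measure it from here.

Run:
```python
from va import *
c=dict(np.load("W14.npz"));im=c['image']
k=8;x0,y0=325,155
z=cv2.resize(im[y0:y0+85,x0:x0+60],None,fx=7,fy=7,interpolation=cv2.INTER_CUBIC);cv2.imwrite("pics/z14.png",z[:,:,::-1])
print('pred axle end',proj(c,HUB-.036*EX))
for t in(174,177,180,183):print(t,[np.round(proj(c,wp(r,t)),1) for r in(.108,.096,.084)])
w=cv2.resize(rect(c,HUB,-5.8,-.017,2.5,.12),(600,600));
for t in range(0,360,72):
    a=np.radians(t);P=[(int(round((.12-np.sin(a)*r)/.24*600)),int(round((.12-np.cos(a)*r)/.24*600))) for r in(.03,.108)]
    cv2.line(w,P[0],P[1],(255,0,0),1)
cv2.circle(w,(300,300),int(.108/.24*600),(0,0,255),1)
cv2.imwrite("pics/rw14.png",w[:,:,::-1])
```

```text
pred axle end (np.float64(343.9956562277147), np.float64(173.65957925233636))
174 [array([360.5, 229.5]), array([360.4, 222.7]), array([360.4, 215.7])]
177 [array([364.2, 230.8]), array([363.8, 223.8]), array([363.3, 216.6])]
180 [array([367.9, 231.9]), array([367.1, 224.8]), array([366.3, 217.4])]
183 [array([371.7, 232.9]), array([370.5, 225.6]), array([369.3, 218.1])]
```

View pics/z14.png

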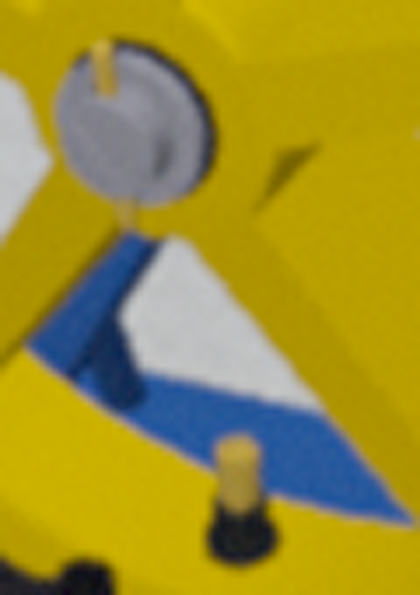

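View pics/rw14.png

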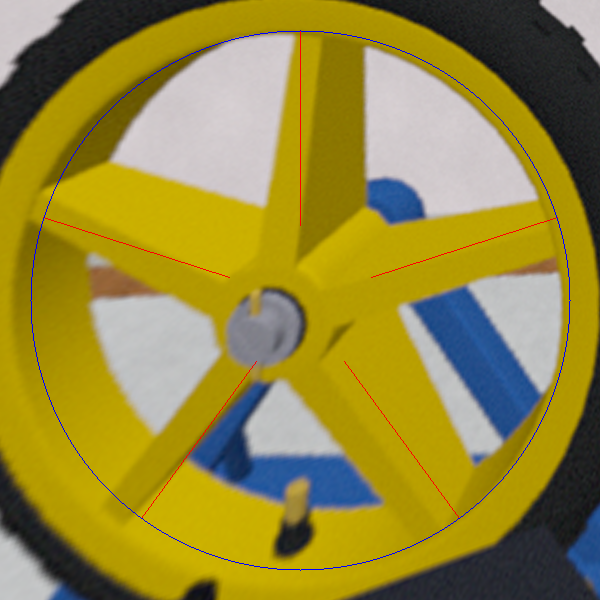

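The wrist view gives about 174 degrees and the side view about 179.5. They look from opposite sides, so the assumed mid-plane is a little off. I'll triangulate the valve from both views.

Run:
```python
from va import *
s=dict(np.load("s13.npz"));w=dict(np.load("W14.npz"))
def tri(a,b):
    o1,d1=ray(s,*a);o2,d2=ray(w,*b);l=np.linalg.lstsq(np.c_[d1,-d2],o2-o1,rcond=None)[0]
    p,q=o1+d1*l[0],o2+d2*l[1];m=(p+q)/2-HUB
    return np.round([m@EX,m@EY,m[2]],4),round(np.linalg.norm(p-q),4),round(float(np.degrees(np.arctan2(m@EY,m[2])))%360,1)
f=lambda u,v:(265+(u+.5)/6-.5,125+(v+.5)/6-.5); g=lambda u,v:(325+(u+.5)/7-.5,155+(v+.5)/7-.5)
print('foot',tri(f(281,468),g(242,540)));print('tip',tri(f(286,442),g(240,445)));print('axle',tri(f(330,330),g(130,125)))
```

```text
foot (array([-0.0072,  0.0085, -0.1039]), np.float64(0.0018), 175.3)
tip (array([-0.0083,  0.0071, -0.0833]), np.float64(0.0032), 175.2)
axle (array([-0.0358,  0.0013,  0.0007]), np.float64(0.001), 63.2)
```

Triangulated against the axle, the valve is at about 176 degrees, and both the stem direction and the spokes say it is 3 to 4 short. That's within tolerance, but time allows centring it, so I'll go back along the same path.

{"name": "move_arm", "arguments": {
  "moves": [
    {"hand": 0,"x": 0.62,"y": 0.15,"z": 0.43,"wx": 0,"wy": 0,"wz": 0},
    {"hand": 0,"x": 0.62,"y": 0.15,"z": 0.43,"wx": 0,"wy": 0,"wz": 0},
    {"hand": 0,"x": 0.62,"y": 0.15,"z": 0.43,"wx": 0,"wy": 0,"wz": 0},
    {"hand": 0,"x": 0.62,"y": 0.15,"z": 0.43,"wx": 0,"wy": 0,"wz": 0},
    {"hand": 0,"x": 0.62,"y": 0.15,"z": 0.43,"wx": 0,"wy": 0,"wz": 0},
    {"hand": 0,"x": 0.62,"y": 0.15,"z": 0.43,"wx": 0,"wy": 0,"wz": 0},
    {"hand": 0,"x": 0,"y": 0,"z": 0.3,"wx": -5.7,"wy": -1.2,"wz": 0.3},
    {"hand": 0,"x": 0,"y": 0,"z": 0.3,"wx": -5.7,"wy": -1.2,"wz": 0.3},
    {"hand": 0,"x": 0,"y": 0,"z": 0.3,"wx": -5.7,"wy": -1.2,"wz": 0.3},
    {"hand": 0,"x": 0,"y": 0,"z": 0.3,"wx": -5.7,"wy": -1.2,"wz": 0.3},
    {"hand": 0,"x": 0,"y": 0,"z": 0.3,"wx": -5.7,"wy": -1.2,"wz": 0.3},
    {"hand": 0,"x": 0,"y": 0,"z": 0.3,"wx": -5.7,"wy": -1.2,"wz": 0.3},
    {"hand": 0,"x": 0,"y": 0,"z": 0,"wx": 0,"wy": 0,"wz": 0}
  ]
}}

```text
time_s: 21.6
position: [0.5464, -0.1071, 0.2797]
tcp_rot: [[0.425, -0.058, 0.903], [0.001, -0.998, -0.065], [0.905, 0.028, -0.424]]
force: [0.3, 0.6, 0.0]
opening: 0.003
```

```bash
python3 look.py 15;python3 - <<'E'
from plan import *
R=rot(25,-4.2);steps([(wp(.066,30,-.06),R,8),(wp(.066,42,-.06),R,3),(wp(.066,42,-.002),R,6),(wp(.066,56.3,-.002),R,8)])
E
```

```text
21.6 q [-40.9  22.9 136.3 134.2  49.2 -75.5] p [ 0.5464 -0.1071  0.2797] F [0.34 0.6  0.  ] 0.0
[[0.425, -0.058, 0.903], [0.001, -0.998, -0.065], [0.905, 0.028, -0.424]]
wheel x -0.0686 r 0.1187 th -24.9
d [-1.54 -3.42  1.24] perrow [-0.192 -0.428  0.155] w [-0.51  0.1   0.1 ] q [-23.  34. 139. 160.  58. -89.] err 0.000 rate 33.0
d [-0.27 -0.46  0.14] perrow [-0.092 -0.152  0.048] w [0. 0. 0.] q [-21.  36. 139. 163.  60. -90.] err 0.000 rate 9.0
d [0.98 0.08 2.1 ] perrow [0.163 0.013 0.351] w [0. 0. 0.] q [-18.  35. 130. 164.  50. -87.] err 0.000 rate 17.0
d [-0.43 -0.44  0.22] perrow [-0.054 -0.056  0.027] w [0. 0. 0.] q [-17.  37. 130. 166.  52. -89.] err 0.000 rate 3.0
```

{"name": "move_arm", "arguments": {
  "moves": [
    {"hand": 0,"x": -0.21,"y": -0.46,"z": 0.16,"wx": -0.06,"wy": 0,"wz": 0},
    {"hand": 0,"x": -0.21,"y": -0.46,"z": 0.16,"wx": -0.06,"wy": 0,"wz": 0},
    {"hand": 0,"x": -0.21,"y": -0.46,"z": 0.16,"wx": -0.06,"wy": 0,"wz": 0},
    {"hand": 0,"x": -0.21,"y": -0.46,"z": 0.16,"wx": -0.06,"wy": 0,"wz": 0},
    {"hand": 0,"x": -0.21,"y": -0.46,"z": 0.16,"wx": -0.06,"wy": 0,"wz": 0},
    {"hand": 0,"x": -0.21,"y": -0.46,"z": 0.16,"wx": -0.06,"wy": 0,"wz": 0},
    {"hand": 0,"x": -0.21,"y": -0.46,"z": 0.16,"wx": -0.06,"wy": 0,"wz": 0},
    {"hand": 0,"x": -0.21,"y": -0.46,"z": 0.16,"wx": -0.06,"wy": 0,"wz": 0},
    {"hand": 0,"x": 0,"y": 0,"z": 0,"wx": 0,"wy": 0,"wz": 0}
  ]
}}

```text
time_s: 22.55
position: [0.5641, -0.023, 0.2236]
tcp_rot: [[0.426, -0.071, 0.902], [-0.002, -0.997, -0.077], [0.905, 0.032, -0.425]]
force: [0.3, -0.4, -0.0]
opening: 0.008
```

```bash
python3 look.py 16;python3 - <<'E'
from plan import *
R=np.array(bot.read_state()['tcp_rot']);steps([(wp(.066,38,-.002),R,6)])
E
```

```text
22.55 q [-22.5  35.2 138.8 161.4  59.2 -89.9] p [ 0.5641 -0.023   0.2236] F [ 0.34 -0.43 -0.03] 0.01
[[0.426, -0.071, 0.902], [-0.002, -0.997, -0.077], [0.905, 0.032, -0.425]]
wheel x -0.0595 r 0.0626 th 34.5
d [ 0.98 -0.17  2.08] perrow [ 0.163 -0.029  0.347] w [0. 0. 0.] q [-19.  34. 130. 164.  49. -87.] err 0.000 rate 16.0
```

View pics/w16.png

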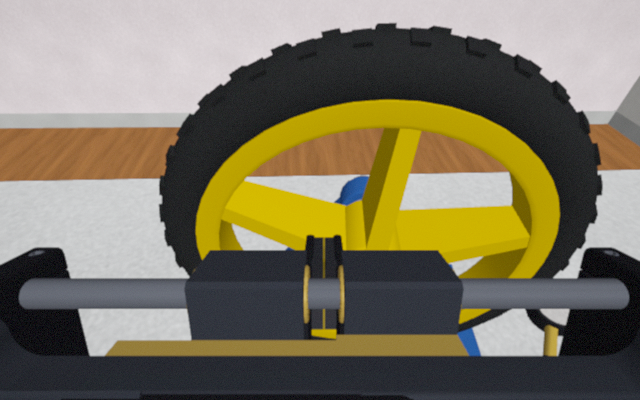

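{"name": "move_arm", "arguments": {
  "moves": [
    {"hand": 0,"x": 0.163,"y": -0.03,"z": 0.347,"wx": 0,"wy": 0,"wz": 0},
    {"hand": 0,"x": 0.163,"y": -0.03,"z": 0.347,"wx": 0,"wy": 0,"wz": 0},
    {"hand": 0,"x": 0.163,"y": -0.03,"z": 0.347,"wx": 0,"wy": 0,"wz": 0},
    {"hand": 0,"x": 0.163,"y": -0.03,"z": 0.347,"wx": 0,"wy": 0,"wz": 0},
    {"hand": 0,"x": 0.163,"y": -0.03,"z": 0.347,"wx": 0,"wy": 0,"wz": 0},
    {"hand": 0,"x": 0.163,"y": -0.03,"z": 0.347,"wx": 0,"wy": 0,"wz": 0},
    {"hand": 0,"x": 0,"y": 0,"z": 0,"wx": 0,"wy": 0,"wz": 0}
  ]
}}

```text
time_s: 23.3
position: [0.6229, -0.0236, 0.2249]
tcp_rot: [[0.423, -0.073, 0.903], [-0.0, -0.997, -0.08], [0.906, 0.034, -0.422]]
force: [-0.2, -0.3, 0.6]
opening: 0.008
```

```bash
python3 look.py 17;python3 - <<'E'
from plan import *
R=np.array(bot.read_state()['tcp_rot']);steps([(wp(.066,47,-.002),R,6),(wp(.066,56.3,-.002),R,8)])
E
```

```text
23.3 q [-18.5  34.  129.8 163.9  49.3 -87.2] p [ 0.6229 -0.0236  0.2249] F [-0.17 -0.27  0.65] 0.01
[[0.423, -0.073, 0.903], [-0.0, -0.997, -0.08], [0.906, 0.034, -0.422]]
wheel x -0.0009 r 0.0667 th 37.6
d [-0.26 -0.31  0.13] perrow [-0.043 -0.051  0.021] w [0. 0. 0.] q [-17.  35. 130. 166.  51. -88.] err 0.000 rate 3.0
d [-0.29 -0.28  0.15] perrow [-0.037 -0.035  0.018] w [0. 0. 0.] q [-16.  37. 130. 167.  52. -89.] err 0.000 rate 2.0
```

{"name": "move_arm", "arguments": {
  "moves": [
    {"hand": 0,"x": -0.043,"y": -0.051,"z": 0.021,"wx": 0,"wy": 0,"wz": 0},
    {"hand": 0,"x": -0.043,"y": -0.051,"z": 0.021,"wx": 0,"wy": 0,"wz": 0},
    {"hand": 0,"x": -0.043,"y": -0.051,"z": 0.021,"wx": 0,"wy": 0,"wz": 0},
    {"hand": 0,"x": -0.043,"y": -0.051,"z": 0.021,"wx": 0,"wy": 0,"wz": 0},
    {"hand": 0,"x": -0.043,"y": -0.051,"z": 0.021,"wx": 0,"wy": 0,"wz": 0},
    {"hand": 0,"x": -0.043,"y": -0.051,"z": 0.021,"wx": 0,"wy": 0,"wz": 0},
    {"hand": 0,"x": -0.037,"y": -0.035,"z": 0.018,"wx": 0,"wy": 0,"wz": 0},
    {"hand": 0,"x": -0.037,"y": -0.035,"z": 0.018,"wx": 0,"wy": 0,"wz": 0},
    {"hand": 0,"x": -0.037,"y": -0.035,"z": 0.018,"wx": 0,"wy": 0,"wz": 0},
    {"hand": 0,"x": -0.037,"y": -0.035,"z": 0.018,"wx": 0,"wy": 0,"wz": 0},
    {"hand": 0,"x": -0.037,"y": -0.035,"z": 0.018,"wx": 0,"wy": 0,"wz": 0},
    {"hand": 0,"x": -0.037,"y": -0.035,"z": 0.018,"wx": 0,"wy": 0,"wz": 0},
    {"hand": 0,"x": -0.037,"y": -0.035,"z": 0.018,"wx": 0,"wy": 0,"wz": 0},
    {"hand": 0,"x": 0,"y": 0,"z": 0,"wx": 0,"wy": 0,"wz": 0}
  ]
}}

```text
time_s: 24.75
position: [0.6226, -0.0103, 0.2093]
tcp_rot: [[0.425, -0.074, 0.902], [-0.001, -0.997, -0.081], [0.905, 0.033, -0.424]]
force: [0.1, -2.2, 1.0]
opening: 0.008
```

```bash
python3 look.py 18
```

```text
24.75 q [-16.3  36.6 130.2 167.1  51.9 -88.9] p [ 0.6226 -0.0103  0.2093] F [ 0.1  -2.17  0.96] 0.01
[[0.425, -0.074, 0.902], [-0.001, -0.997, -0.081], [0.905, 0.033, -0.424]]
wheel x -0.0025 r 0.0655 th 55.3
```

{"name": "move_arm", "arguments": {
  "moves": [
    {"hand": 0,"x": -0.037,"y": -0.035,"z": 0.018,"wx": 0,"wy": 0,"wz": 0},
    {"hand": 0,"x": 0,"y": 0,"z": 0,"wx": 0,"wy": 0,"wz": 0},
    {"hand": 0,"x": 0.09,"y": 0.1,"z": -0.04,"wx": 0,"wy": 0,"wz": 0},
    {"hand": 0,"x": 0.09,"y": 0.1,"z": -0.04,"wx": 0,"wy": 0,"wz": 0},
    {"hand": 0,"x": 0.09,"y": 0.1,"z": -0.04,"wx": 0,"wy": 0,"wz": 0},
    {"hand": 0,"x": 0.09,"y": 0.1,"z": -0.04,"wx": 0,"wy": 0,"wz": 0},
    {"hand": 0,"x": -0.16,"y": -0.015,"z": -0.34,"wx": 0,"wy": 0,"wz": 0},
    {"hand": 0,"x": -0.16,"y": -0.015,"z": -0.34,"wx": 0,"wy": 0,"wz": 0},
    {"hand": 0,"x": -0.16,"y": -0.015,"z": -0.34,"wx": 0,"wy": 0,"wz": 0},
    {"hand": 0,"x": -0.16,"y": -0.015,"z": -0.34,"wx": 0,"wy": 0,"wz": 0},
    {"hand": 0,"x": -0.16,"y": -0.015,"z": -0.34,"wx": 0,"wy": 0,"wz": 0},
    {"hand": 0,"x": -0.16,"y": -0.015,"z": -0.34,"wx": 0,"wy": 0,"wz": 0}
  ]
}}

```text
time_s: 26.0
position: [0.5649, -0.0124, 0.2181]
tcp_rot: [[0.427, -0.073, 0.902], [-0.001, -0.997, -0.08], [0.904, 0.033, -0.425]]
force: [-0.2, -0.6, -0.3]
opening: 0.001
```

{"name": "move_arm", "arguments": {
  "moves": [
    {"hand": 0,"x": 0.29,"y": 0.71,"z": -0.23,"wx": 0,"wy": 0,"wz": 0},
    {"hand": 0,"x": 0.29,"y": 0.71,"z": -0.23,"wx": 0,"wy": 0,"wz": 0},
    {"hand": 0,"x": 0.29,"y": 0.71,"z": -0.23,"wx": 0,"wy": 0,"wz": 0},
    {"hand": 0,"x": 0.29,"y": 0.71,"z": -0.23,"wx": 0,"wy": 0,"wz": 0},
    {"hand": 0,"x": 0.29,"y": 0.71,"z": -0.23,"wx": 0,"wy": 0,"wz": 0},
    {"hand": 0,"x": 0.29,"y": 0.71,"z": -0.23,"wx": 0,"wy": 0,"wz": 0},
    {"hand": 0,"x": 0,"y": 0,"z": 0,"wx": 0,"wy": 0,"wz": 0}
  ]
}}

```text
time_s: 26.7
position: [0.5454, -0.1183, 0.2771]
tcp_rot: [[0.423, -0.077, 0.903], [-0.001, -0.996, -0.084], [0.906, 0.035, -0.422]]
force: [0.1, 0.1, -0.0]
opening: 0.006
```

{"name": "move_arm", "arguments": {
  "moves": [
    {"hand": 0,"x": 0,"y": 0,"z": -0.3,"wx": 5.7,"wy": 1.2,"wz": -0.3},
    {"hand": 0,"x": 0,"y": 0,"z": -0.3,"wx": 5.7,"wy": 1.2,"wz": -0.3},
    {"hand": 0,"x": 0,"y": 0,"z": -0.3,"wx": 5.7,"wy": 1.2,"wz": -0.3},
    {"hand": 0,"x": 0,"y": 0,"z": -0.3,"wx": 5.7,"wy": 1.2,"wz": -0.3},
    {"hand": 0,"x": 0,"y": 0,"z": -0.3,"wx": 5.7,"wy": 1.2,"wz": -0.3},
    {"hand": 0,"x": 0,"y": 0,"z": -0.3,"wx": 5.7,"wy": 1.2,"wz": -0.3},
    {"hand": 0,"x": -0.62,"y": -0.15,"z": -0.43,"wx": 0,"wy": 0,"wz": 0},
    {"hand": 0,"x": -0.62,"y": -0.15,"z": -0.43,"wx": 0,"wy": 0,"wz": 0},
    {"hand": 0,"x": -0.62,"y": -0.15,"z": -0.43,"wx": 0,"wy": 0,"wz": 0},
    {"hand": 0,"x": -0.62,"y": -0.15,"z": -0.43,"wx": 0,"wy": 0,"wz": 0},
    {"hand": 0,"x": -0.62,"y": -0.15,"z": -0.43,"wx": 0,"wy": 0,"wz": 0},
    {"hand": 0,"x": -0.62,"y": -0.15,"z": -0.43,"wx": 0,"wy": 0,"wz": 0},
    {"hand": 0,"x": 0,"y": 0,"z": 0,"wx": 0,"wy": 0,"wz": 0}
  ]
}}

```text
time_s: 28.0
position: [0.4127, -0.1358, 0.2241]
tcp_rot: [[0.308, 0.466, 0.83], [-0.003, -0.872, 0.49], [0.951, -0.153, -0.267]]
force: [0.0, 0.0, 0.4]
opening: 0.006
```

```bash
python3 wshot.py 19
python3 - <<'E'
from va import *;from rig import vision
c=dict(np.load("W19.npz"));x0,y0=315,145
print('pred axle end',proj(c,HUB-.036*EX),[np.round(proj(c,wp(.1,t)),1) for t in(170,180)])
z=cv2.resize(c['image'][y0:y0+100,x0:x0+80],None,fx=6,fy=6,interpolation=cv2.INTER_CUBIC);cv2.imwrite("pics/z19.png",z[:,:,::-1])
c=vision.capture("side");np.savez("s19.npz",**c);cv2.imwrite("pics/s19.png",cv2.resize(c['image'][125:225,265:360][:,:,::-1],None,fx=6,fy=6,interpolation=cv2.INTER_CUBIC))
c=vision.capture("top");np.savez("t19.npz",**c);cv2.imwrite("pics/t19.png",c['image'][:,:,::-1])
E
```

```text
28.0 q [-80.7  43.3 134.   68.1  75.5 -78.2] p [ 0.4127 -0.1358  0.2241] F [0.02 0.02 0.37] 0.01
[[0.308, 0.466, 0.83], [-0.003, -0.872, 0.49], [0.951, -0.153, -0.267]]
pred axle end (np.float64(344.27367558650394), np.float64(172.61126391443128)) [array([355.6, 222.5]), array([367.2, 226.4])]
```

View pics/z19.png

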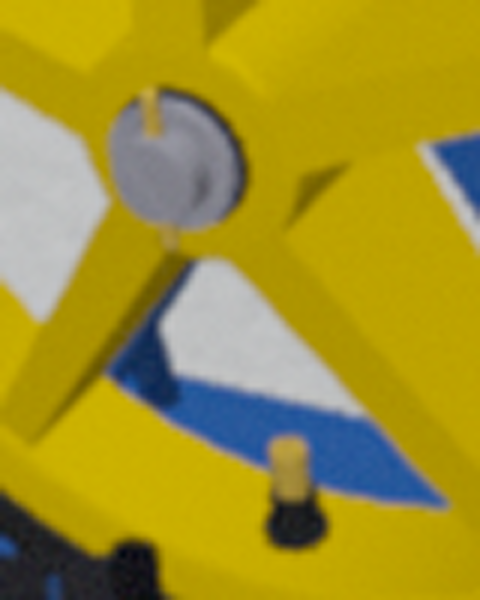

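View pics/s19.png

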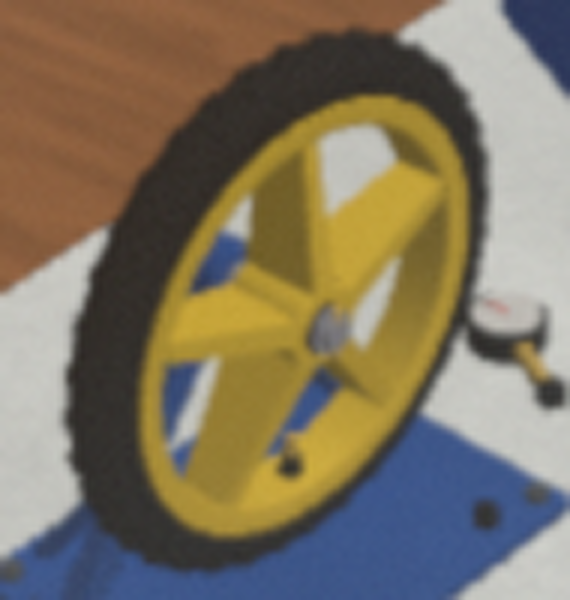

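View pics/t19.png

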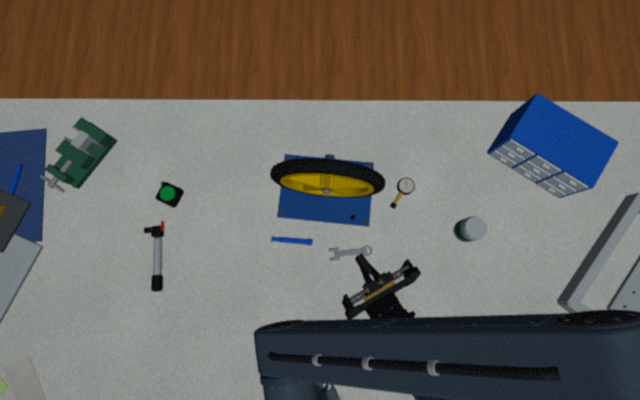

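Run:
```python
from va import *
s=dict(np.load("s19.npz"));w=dict(np.load("W19.npz"))
def tri(a,b):
    o1,d1=ray(s,*a);o2,d2=ray(w,*b);l=np.linalg.lstsq(np.c_[d1,-d2],o2-o1,rcond=None)[0]
    p,q=o1+d1*l[0],o2+d2*l[1];m=(p+q)/2-HUB
    return np.array([m@EX,m@EY,m[2]]),np.linalg.norm(p-q)
f=lambda u,v:(265+(u+.5)/6-.5,125+(v+.5)/6-.5); g=lambda u,v:(315+(u+.5)/6-.5,145+(v+.5)/6-.5)
a=tri(f(330,330),g(165,160));
for n,P in(('foot',tri(f(291,463),g(296,520))),('tip',tri(f(295,437),g(290,445)))):
    d=P[0]-a[0];print(n,np.round(P[0],4),round(P[1],4),'angle rel axle',round(float(np.degrees(np.arctan2(d[1],d[2])))%360,1))
print(a)
a0,a1=dict(np.load("top0.npz"))['image'],dict(np.load("t19.npz"))['image']
d=cv2.absdiff(a0,a1).max(2);d[300:]=0;n,l,st,_=cv2.connectedComponentsWithStats((cv2.medianBlur(d,3)>60).astype(np.uint8))
print([tuple(x) for x in st[1:] if x[4]>10])
```

```text
foot [-0.0072  0.0014 -0.1034] 0.0002 angle rel axle 180.5
tip [-0.0088  0.0006 -0.0833] 0.0031 angle rel axle 181.1
(array([-0.03675182,  0.00227505,  0.00140797]), np.float64(0.0005608315669843807))
[(np.int32(343), np.int32(254), np.int32(78), np.int32(46), np.int32(1587))]
```

The valve is within about 1 degree of straight down in the triangulation. The only change in the top view is the arm itself, so nothing on the bench has moved. I'll hand in.

Run:
```python
from rig import order
print(order.hand_in())
```

```text
the job is handed in; nothing more can be done
None
```

I turned the wheel about 150° counter-clockwise, as seen from the robot, and left the valve at the bottom with its stem pointing up. I handed in at about 28 s; the hand-in reports no verdict. I pushed two spokes in turn with the closed fingertips, then gave the second a short corrective push. The push force read about 3 N, and I kept the fingers out of the gap holding the valve.

**Last checks**
- **Valve angle:** measured from the side and wrist views together, the valve sits at 180.5–181.1° relative to the axle end. Relative to the fitted hub it reads about 179–180°. Both are well inside the 6° tolerance.
- **Rest of the bench:** the top view shows no change above pixel row 300 except the arm itself. Everything on the bench that I could make out there is in its place; the dust cap was not checked separately.
- **Arm:** withdrawn and touching nothing, with a force reading near zero. I did not measure the wheel's speed, but nothing had touched it for over 2 s.

**What disagreed:** before the last push, single views gave conflicting angles, 179.5° from the side and 174° from the wrist. The cause was that the wheel's mid-plane I had assumed was about 7 mm off. Using both views together gave about 176°, which the spokes supported, so I pushed about 4° more.

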